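# Start and snug the guard nut on a desk fan

## Robot

A 6-joint arm with a two-finger parallel gripper is mounted at the origin on the work surface. World frame = base frame: x ahead of the robot, y to its left, z up, the work surface at z = 0. Lengths are in m, angles in rad, forces in N, time in s.
With the tool pointing down it reaches from about 0.275 to 0.85 m from the base axis. Payload 19 kg.
Tool frame: the origin (TCP) lies at the very end of the fingers, on their centre line; the grasp point (between the pads) lies 19 mm behind it; z points along the fingers, x is the direction in which the jaws open and shut, and the axes are right-handed (so a half turn about z gives the same grasp; the last joint's range is limited). The gripper opens to 85 mm and grips with 20 to 120 N. Pads are 22 mm wide; open, the fingers measure 114 mm over their backs; the gripper's body (76 mm by 85 mm) begins 54 mm behind the grasp point. The pads swing forward as they close: fully open they stand 13 mm farther back than shut.
Start: joints at [-1.307, 0.15, 1.437, -0, 1.554, -0.134], TCP at [0.223, -0.53, 0.21] pointing down, gripper open.
Joint ranges: [-2.8, 2.8], [-0.68, 2.1], [0.12, 2.68], [-1.39, 4.53], [0.16, 2.79], [-2.81, 2.81]. Speed limits (rad/s): [1.89, 1.89, 2.22, 3.01, 3.01, 3.01].

## Interface

Orientations are given as a 3x3 rotation matrix whose columns are the frame's x, y, z axes.
In Python, from station import arm gives the robot as it stands. The module is installed in compiled form; this text tells all that it offers.
- The arm moves only by the tool step_arm, never from a script. Its argument "motion" is a list of rows, each an object of numbers: "dx", "dy", "dz": the shift along the tool's x, y, z in cm; "ax", "ay", "az": the turn, a rotation vector about the tool's x, y, z in degrees; "hand": the gripper command: -1 is fully open, 1 is shut, values between are in proportion. In form: [{"dx": .., "dy": .., "dz": .., "ax": .., "ay": .., "az": .., "hand": ..}, ...]. A call has 1 to 5 rows; each row is the pose to reach, as a shift and turn from the pose commanded when the call began, along the tool's axes at that moment; what a row does not reach only later rows make up. A row lasts 1/12 s, in which the tool goes at most 41.7 mm and 7.16 degrees, less where a joint would pass 70% of its speed; a pose out of reach is approached as far as the arm can. A call with a gripper value outside its range is refused whole. The fingers move at their own pace and stop on an object; the grip force is fixed at half the most. Time passes only in rows, so rows that repeat a pose let the fingers close. It gives the time, the measured TCP pose, the force and the opening at its end, in the units of the state.
- arm.sense(): the state, without advancing time (a new reading comes with each control period).
- arm.read_camera(name): name is "side" or "top"; returns a dict with "pixels" (420x560x3 uint8, red, green, blue), "fov_y" (degrees; the focal length in pixels is half the picture's height over the tangent of half this angle, whatever the lens; pixels are square), "cx", "cy" (the principal point, pixels), "world_from_camera" (4x4, takes a point from camera to world coordinates). Camera axes: x right, y up, looking along -z (the intrinsics and any distortion apply to the point x, -y, -z); pixel columns grow to the right and rows downward; lengths in m; the calibration is good to about 2 mm. A picture is of the moment at which its call begins. There is no depth.
- arm.hand_in(): hands the job in, once; it reports no verdict.
The state is a dict: "clock": time; "joint_pos": joint angles; "dq": joint speeds; "joint_torque": joint torques, N m; "tcp_pos": TCP position; "orientation": TCP orientation; "wrist_force": force on the tool from outside, world axes, zero at the start; "wrist_torque": the same for the moment, N m; "finger_gap": opening from 0.0 (shut) to 1.0 (fully open).
Only numpy, scipy, OpenCV 4.12 (cv2) and the standard library are available. Lean on these libraries where they do the work, as an engineer would, in place of code of your own. Each camera call takes 0.05 s, during which the arm holds its last target.

## Task

The desk fan is being put together with its head tilted up. Pick up the loose grey hex flange nut, set it flange down and square on the threaded collar in the middle of the wire guard, and back it off anticlockwise under light pressure until you feel it ride up and drop into the thread; then turn it clockwise until its flange is snug on the guard, without forcing the plastic thread. Do not disturb the mug, the screwdriver or the small cone-shaped spinner.

Things in the scene. Friction and masses are not known exactly. Their poses are not given: they have to be found in the camera images.
- nut_centre (a point): centre (half-way up) of the loose grey plastic nut, which lies flange down: 28 mm tall, open right through. Hex body 44 mm across flats, 24 mm tall, over a round flange 62 mm wide, 4 mm thick. z up the bore; the flats face along x and every 60 deg from it. Inside are 4 short thread ribs: lowest 5 mm above the underside, 30.4 mm free between them. 35 to 60 g
- collar_seat (a point): point on the axis of the fan's fixed white collar, level with the guard's hub plate (74 mm wide) on which the flange must end; z up the axis. Right-hand thread of 4 starts, 35 mm wide, 26 mm lead, ends 11.5 mm above this point; plain nose, 28 mm wide, on up to 16.5, tapered to 21 mm wide at 21.5; then an 8 mm steel shaft up to 43 mm. Where the thread starts lie cannot be seen
- fan: the fixed white desk fan, head tilted up, origin under its base on the desk. Base 190 mm wide, wire guard 240 mm wide, rim 178 mm high; hub plate top and collar_seat 156 mm above the desk. Set on, the nut's centre is 16 to 20.5 mm above collar_seat; backed off it rides up to 20.5, then drops 3 to 4 mm, within 1/3 turn. About 1/4 turn clockwise then seats it (14 mm); 0.3 N m is snug, 1 N m too much
- spinner_centre (a point): centre of the blade's spinner nut, a small grey cone 38 mm wide, 30 mm tall, not needed now: leave it alone
- screwdriver: screwdriver with a red handle lying on the desk, 190 mm long: leave it alone
- mug: white mug, 80 mm wide, 95 mm tall, origin under its base: leave it alone
Mind the look-alikes: they are no part of the job. What is shaped like the part that bears nut_centre but red or yellow is not meant.

How it is judged:
On the way, in this order (a step that is already met when the one before it is completed fails the run):
1. the nut, square on the end of the collar's thread, is backed off to the last few degrees before the drop (where the collar's x axis, its thread start, points is hidden: only feel tells) (horizontal distance between nut_centre and collar_seat below 0.003 m and angle between nut_centre's own z axis and vertical below 0.08 rad and z of nut_centre in the frame of collar_seat between 0.0195 and 0.0222 m and (angle between the x axis of nut_centre and the x axis of collar, either way round below 0.12 rad or angle between the x axis of nut_centre and the x axis of collar, either way round above 1.451 rad)).
2. the thread has dropped in (nut at least 1.3 mm lower, still square) (horizontal distance between nut_centre and collar_seat below 0.003 m and angle between nut_centre's own z axis and vertical below 0.08 rad and z of nut_centre in the frame of collar_seat below 0.0192 m), for 0.1 s.
At the end, for the whole second after the job is handed in: the nut is square on the collar (within 2.5 mm and 3 degrees), its flange down on the guard's hub (within 1 mm) and snug, pressing on it with more than 2 N, at rest (horizontal distance between nut_centre and collar_seat below 0.0025 m and angle between nut_centre's own z axis and vertical below 0.05 rad and z of nut_centre in the frame of collar_seat below 0.015 m and contact force between nut and fan above 2 N and linear speed of nut below 0.01 m/s and angular speed of nut below 0.1 rad/s); the robot touches nothing.
It fails at once if the thread is forced while the nut is being started: more than 40 N between nut and collar before the flange is down (nut centre over 16.5 mm above collar_seat) (contact force between nut and collar above 40 N and z of nut_centre in the frame of collar_seat above 0.0165 m).
It fails at once if the plastic nut is overtightened: more than 90 N between nut and collar (contact force between nut and collar above 90 N).
It fails at once if the spinner, screwdriver or mug is pushed more than 30 mm (distance of any of spinner_centre, screwdriver, mug from where it was at the start of the episode above 0.03 m).
It also fails if it takes over 56 s, if anything falls off the work surface, if the arm or the gripper's body presses on something with over 40 N, if the wrist force passes 120 N, or if a joint passes its speed limit or range.

## Working session

There is one attempt and no reset: what is moved stays moved. The work goes in short steps, Python scripts to look and compute and a tool call to move; the robot and the scene stay as the last step left them, time stands still between calls to the robot, and variables do not carry over. Pictures are saved under pics/ and viewed, and the job is handed in when it is done.

Besides the shell and the picture viewer there is one more tool, called after ">>>" as name(argument=value, ...) on one line, values as JSON. step_arm: Moves the arm, as the interface text tells. Its arguments: {"type":"object","properties":{"motion":{"type":"array","items":{"type":"object","properties":{"dx":{"type":"number"},"dy":{"type":"number"},"dz":{"type":"number"},"ax":{"type":"number"},"ay":{"type":"number"},"az":{"type":"number"},"hand":{"type":"number"}}}}},"required":["motion"]}

```bash
mkdir -p pics
cat > h.py <<'E'
from station import arm
import numpy as np, cv2
def cam(n):
    c=arm.read_camera(n); return c
def save(n,f,crop=None,s=1):
    c=cam(n); im=c["pixels"][:,:,::-1]
    if crop: x0,y0,x1,y1=crop; im=im[y0:y1,x0:x1]
    im=cv2.resize(im,None,fx=s,fy=s,interpolation=cv2.INTER_CUBIC); cv2.imwrite("pics/"+f,im); return c
def K(c):
    H=c["pixels"].shape[0]; f=H/2/np.tan(np.radians(c["fov_y"])/2); return f
def ray(c,u,v):
    f=K(c); T=np.array(c["world_from_camera"]); d=T[:3,:3]@np.array([(u-c["cx"])/f,-(v-c["cy"])/f,-1]); return T[:3,3],d
def atz(c,u,v,z):
    o,d=ray(c,u,v); return o+d*(z-o[2])/d[2]
def proj(c,p):
    f=K(c); T=np.array(c["world_from_camera"]); q=T[:3,:3].T@(np.array(p)-T[:3,3]); return c["cx"]+f*q[0]/-q[2], c["cy"]-f*q[1]/-q[2]
E
python3 - <<'E'
from h import *
for n in("side","top"):
    c=save(n,n+"0.png"); print({k:v for k,v in c.items() if k!="pixels"})
print(arm.sense())
E
```

```text
{'fov_y': 48.28200585866473, 'cx': 286.7671489766183, 'cy': 218.70293759284215, 'world_from_camera': array([[-0.76534425,  0.47763317, -0.43141016,  0.01495706],
       [-0.64332709, -0.54744557,  0.53519492,  0.76658647],
       [ 0.01945327,  0.6871462 ,  0.72625868,  0.93255922],
       [ 0.        ,  0.        ,  0.        ,  1.        ]])}
{'fov_y': 45.27502493827895, 'cx': 272.7756679032689, 'cy': 216.47929603107227, 'world_from_camera': array([[ 0.01386331,  0.99668175, -0.08020784,  0.42190802],
       [-0.9998645 ,  0.013106  , -0.00996057,  0.15149223],
       [-0.00887631,  0.08033506,  0.99672839,  1.18636135],
       [ 0.        ,  0.        ,  0.        ,  1.        ]])}
{'clock': 0.1, 'joint_pos': array([-1.30698389e+00,  1.50945188e-01,  1.43791544e+00, -1.73640072e-05,
        1.55383885e+00, -1.33997629e-01]), 'dq': array([-0.0006167 , -0.00117537, -0.00054549, -0.00167824, -0.00099366,
       -0.0002984 ]), 'joint_torque': array([ 5.85451402e-03, -7.14385557e+01, -5.71794927e+01, -1.30992735e-04,
        7.11371118e-03, -2.93109792e-05]), 'tcp_pos': array([ 0.22266922, -0.52987379,  0.20965627]), 'orientation': array([[ 3.87400461e-01, -9.21911487e-01, -3.05380290e-04],
       [-9.21910882e-01, -3.87400559e-01,  1.06400647e-03],
       [-1.09922428e-03, -1.30663182e-04, -9.99999387e-01]]), 'wrist_force': array([0.28354923, 0.82926611, 0.29799154]), 'wrist_torque': array([-0.04513435,  0.01429775, -0.02321702]), 'finger_gap': 0.9992646543561142}
```

View pics/side0.png

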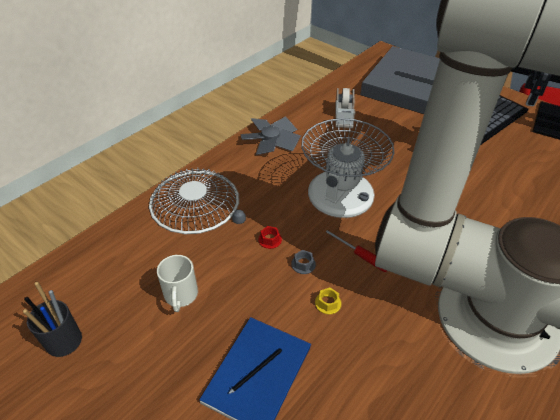

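View pics/top0.png

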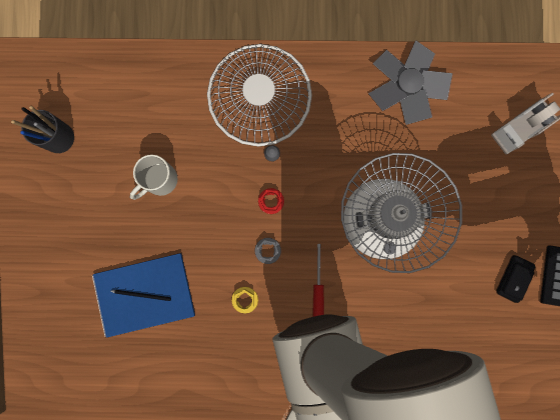

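Candidates in the top view are red (271,201), grey (267,250) and yellow (245,300), plus the dark cone spinner at (272,153). The grey hex ring at (267,250), which is (304,261) in the side view, fits the description. I'll confirm it in an enlarged crop.

Run:
```python
from h import *
a=cam("top")["pixels"][:,:,::-1]; b=cam("side")["pixels"][:,:,::-1]
def cr(im,x,y,r=25,s=8): return cv2.resize(im[y-r:y+r,x-r:x+r],None,fx=s,fy=s,interpolation=cv2.INTER_CUBIC)
cv2.imwrite("pics/nut.png",np.hstack([cr(a,267,250),cr(b,304,261)]))
cv2.imwrite("pics/col.png",np.hstack([cr(a,400,212),cr(b,347,155)]))
```

```text
(no output)
```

View pics/nut.png

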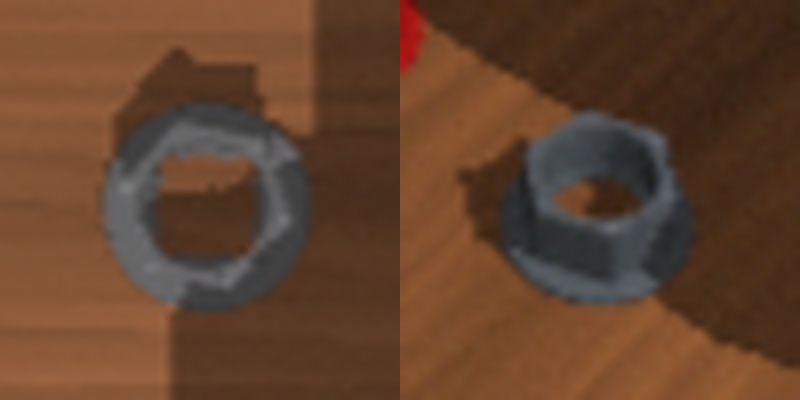

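View pics/col.png

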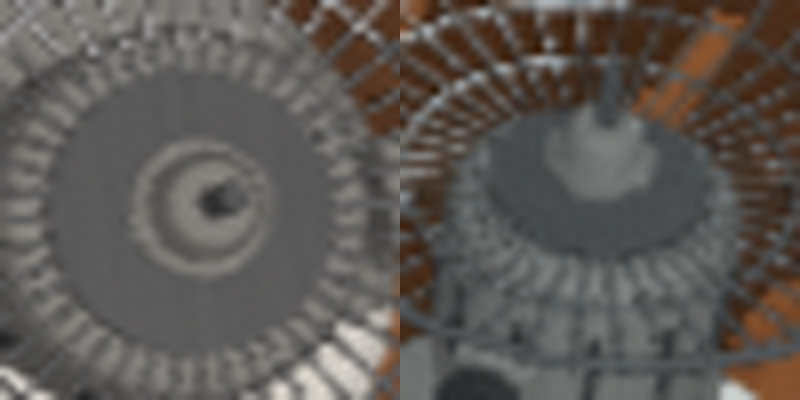

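```bash
cat > fit.py <<'E'
from h import *
def circ(x,y,z,r,n=72):
    t=np.linspace(0,2*np.pi,n); return [(x+r*np.cos(a),y+r*np.sin(a),z) for a in t]
def hexa(x,y,z,yaw):
    R=22/np.cos(np.pi/6); return [(x+R*np.cos(yaw+np.pi/6+k*np.pi/3),y+R*np.sin(yaw+np.pi/6+k*np.pi/3),z) for k in range(7)]
def overlay(polys,cx,name,r=25,s=8):
    out=[]
    for n in("top","side"):
        c=cam(n); im=c["pixels"][:,:,::-1]; u,v=[int(round(q)) for q in proj(c,cx)]
        u0,v0=u-r,v-r
        b=cv2.resize(im[v0:v0+2*r,u0:u0+2*r],None,fx=s,fy=s,interpolation=cv2.INTER_CUBIC)
        b=cv2.convertScaleAbs(b,alpha=1.3,beta=20)
        for p,col in polys:
            q=np.array([proj(c,a) for a in p]); q=((q-[u0,v0]))*s   # pixel-edge convention
            cv2.polylines(b,[np.round(q*16).astype(np.int32)],False,col,1,cv2.LINE_AA,4)
        out.append(b)
    cv2.imwrite("pics/"+name,np.hstack(out))
def tri(ut,us):
    # least squares intersection of two rays
    A=np.zeros((3,3));B=np.zeros(3)
    for n,u in(("top",ut),("side",us)):
        o,d=ray(cam(n),*u); d/=np.linalg.norm(d); P=np.eye(3)-np.outer(d,d); A+=P;B+=P@o
    return np.linalg.solve(A,B)
E
python3 - <<'E'
from fit import *
t=cam("top");s=cam("side")
p=atz(t,267.9,250.9,0.004); print("nut top",p, "side flange", atz(s,303.6,258.3,0.004))
h=atz(t,375+192/8,187+210/8,0.156); print("hub top",h,"side",atz(s,322+(603-400)/8,130+182/8,0.156))
overlay([(circ(p[0],p[1],.004,.031),(0,255,0)),(circ(p[0],p[1],0,.031),(0,128,0)),(hexa(p[0],p[1],.028,np.radians(0)),(0,0,255))],[p[0],p[1],.014],"ov1.png")
overlay([(circ(h[0],h[1],.156,.037),(0,255,0)),(circ(h[0],h[1],.1675,.0175),(0,0,255)),(circ(h[0],h[1],.1775,.0105),(255,0,0)),([(h[0],h[1],.156),(h[0],h[1],.199)],(0,255,255))],[h[0],h[1],.16],"ov2.png")
E
```

```text
nut top [0.43600258 0.17360928 0.004     ] side flange [0.44574678 0.15984275 0.004     ]
hub top [ 0.51486245 -0.09678381  0.156     ] side [ 0.50991071 -0.09473829  0.156     ]
```

View pics/ov1.png

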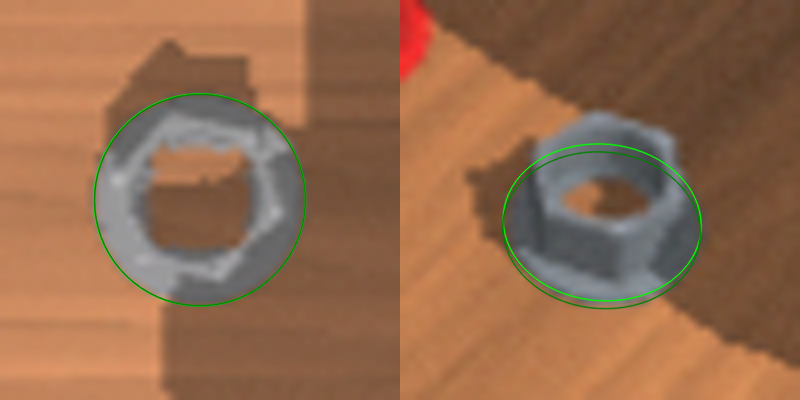

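View pics/ov2.png

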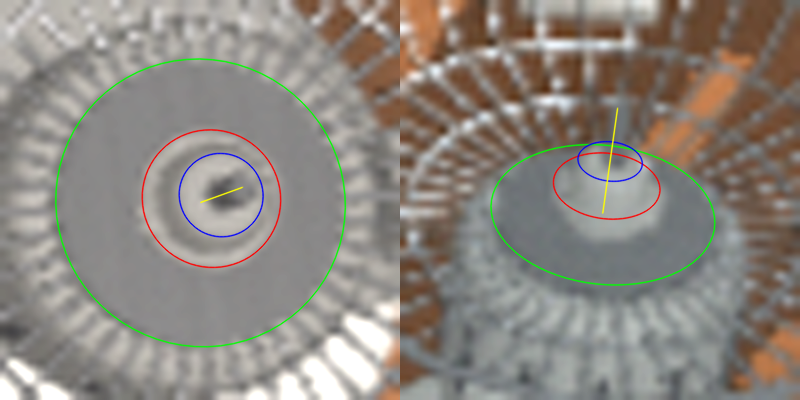

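```bash
sed -i 's#R=22/#R=.022/#' fit.py
python3 - <<'E'
from fit import *
p=(.436,.1736); h=(.5149,-.0968)
overlay([(hexa(p[0],p[1],.028,np.radians(a)),k) for a,k in ((15,(0,0,255)),(20,(0,255,0)))],[p[0],p[1],.014],"ov3.png")
overlay([([(h[0],h[1],.1775),(h[0],h[1],.199)],(0,255,255)),(circ(h[0],h[1],.1725,.014),(255,0,0))],[h[0],h[1],.17],"ov4.png",r=16,s=25)
E
```

```text
(no output)
```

View pics/ov3.png

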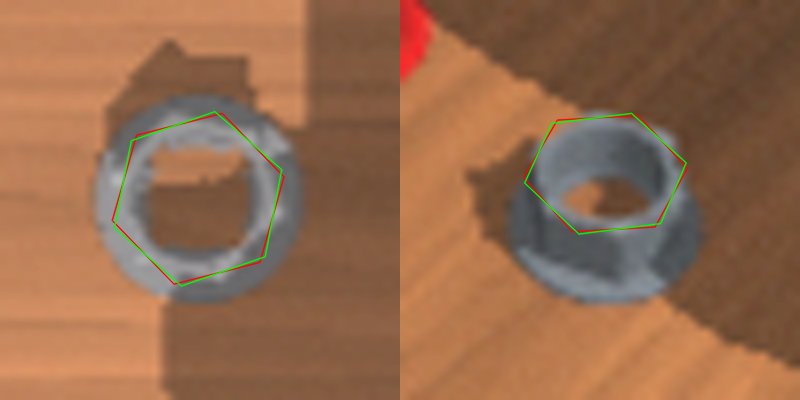

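View pics/ov4.png

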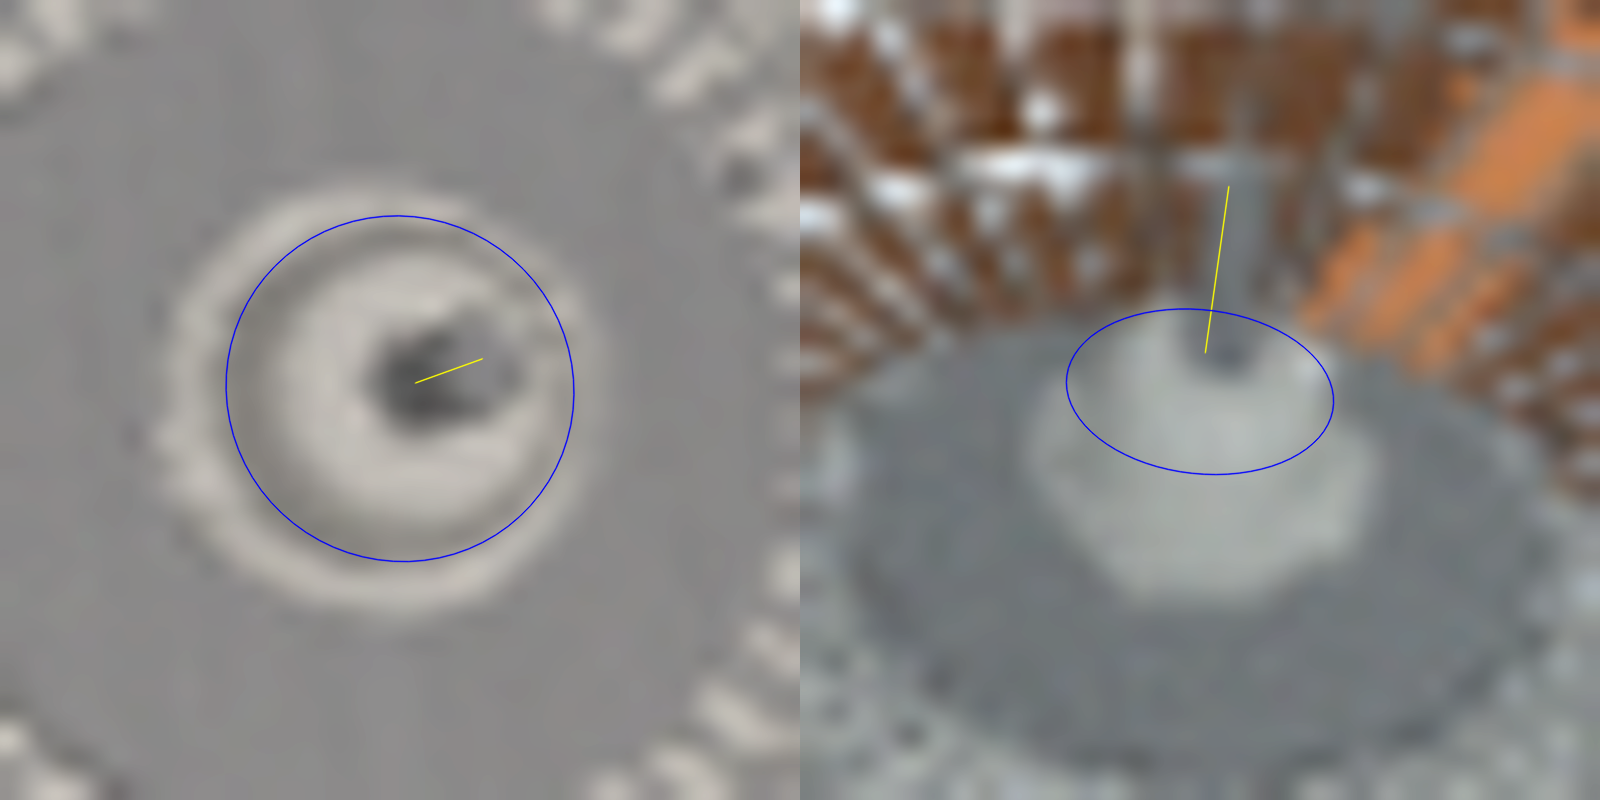

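Confirmed: the grey ring is the nut, with a hex body on a round flange, and its vertices point at about 19° mod 60. I'll refine both fits.

```bash
cat >> h.py <<'E'
from scipy.spatial.transform import Rotation as Ro
def st(): 
    s=arm.sense(); R=np.array(s["orientation"]); 
    print("t %.2f tcp %s yaw %.2f tilt %.2f gap %.3f F %s T %s q1 %.1f q6 %.1f"%(s["clock"],np.round(s["tcp_pos"],5),np.degrees(np.arctan2(R[1,0],R[0,0])),np.degrees(np.arccos(-R[2,2])),s["finger_gap"],np.round(s["wrist_force"],2),np.round(s["wrist_torque"],3),*np.degrees(np.array(s["joint_pos"])[[0,5]]))); return s
def delta(pos,yaw):
    s=st(); R=np.array(s["orientation"]); d=R.T@(np.array(pos)-s["tcp_pos"])*100
    y=np.radians(yaw); Rt=np.array([[np.cos(y),np.sin(y),0],[np.sin(y),-np.cos(y),0],[0,0,-1]])
    print("dxyz cm",np.round(d,3),"rot deg",np.round(np.degrees(Ro.from_matrix(R.T@Rt).as_rotvec()),2))
E
python3 - <<'E'
from fit import *
p=(.4365,.173); h=(.5149,-.0968)
overlay([(hexa(p[0],p[1],.028,np.radians(a)),k) for a,k in ((49,(0,0,255)),)]+[(circ(p[0],p[1],.004,.031),(0,255,0))],[p[0],p[1],.014],"ov5.png")
overlay([(circ(h[0],h[1],.1675,.0175),(0,0,255)),(circ(h[0],h[1],.1775,.0105),(255,0,0)),(circ(h[0],h[1],.199,.004),(0,255,255))],[h[0],h[1],.17],"ov6.png",r=16,s=12)
delta([.33,-.2,.28],-71)
E
```

```text
t 0.90 tcp [ 0.22274 -0.53007  0.21018] yaw -67.21 tilt 0.00 gap 1.003 F [ 0.96 -0.37  0.25] T [0.02  0.002 0.045] q1 -74.9 q6 -7.7
dxyz cm [-26.274 -22.677  -6.98 ] rot deg [-0.    0.    3.79]
```

View pics/ov5.png

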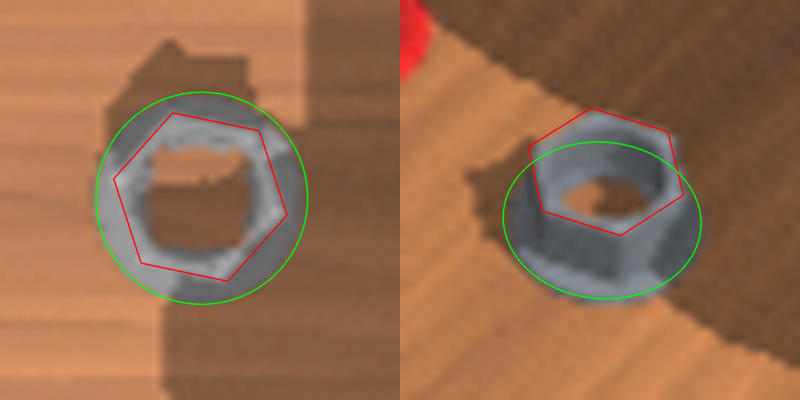

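View pics/ov6.png

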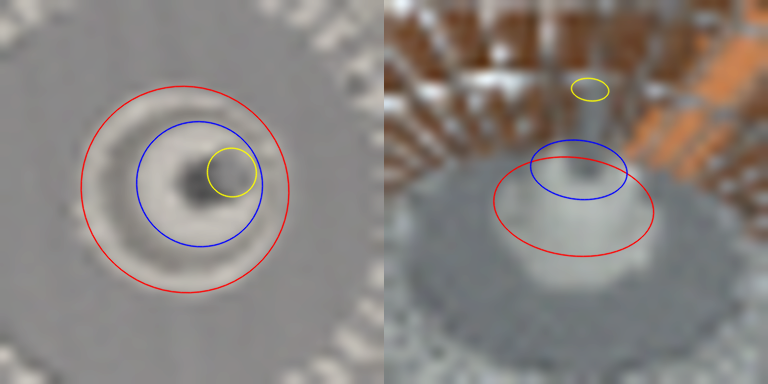

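Nut at about (0.436, 0.1736), flats at 49° mod 60, so I'll use tool yaw -71°. Collar at about (0.515, -0.097). Moving.

>>> step_arm(motion=[{"dx":-4,"dy":0,"dz":-7,"az":3.8,"hand":-1},{"dx":-8,"dy":-4,"dz":-7,"az":3.8,"hand":-1},{"dx":-12,"dy":-8,"dz":-7,"az":3.8,"hand":-1},{"dx":-14,"dy":-11,"dz":-7,"az":3.8,"hand":-1},{"dx":-16,"dy":-14,"dz":-7,"az":3.8,"hand":-1}])

```text
$.motion[0]: bad value
```

```bash
python3 -c "
from h import *
delta([.436,.1736,.26],-71)"
```

```text
t 0.90 tcp [ 0.22274 -0.53007  0.21018] yaw -67.21 tilt 0.00 gap 1.003 F [ 0.96 -0.37  0.25] T [0.02  0.002 0.045] q1 -74.9 q6 -7.7
dxyz cm [-56.609 -46.923  -4.977] rot deg [-0.    0.    3.79]
```

>>> step_arm(motion=[{"dx":-2,"dy":-1,"dz":-3,"ax":0,"ay":0,"az":3.8,"hand":-1},{"dx":-4.5,"dy":-3,"dz":-5,"ax":0,"ay":0,"az":3.8,"hand":-1},{"dx":-7.5,"dy":-5.5,"dz":-6,"ax":0,"ay":0,"az":3.8,"hand":-1},{"dx":-10.5,"dy":-8,"dz":-6,"ax":0,"ay":0,"az":3.8,"hand":-1},{"dx":-13.5,"dy":-10.5,"dz":-6,"ax":0,"ay":0,"az":3.8,"hand":-1}])

```text
clock: 1.32
tcp_pos: [0.2673, -0.3636, 0.2708]
orientation: [[0.325, -0.946, 0.001], [-0.946, -0.325, -0.001], [0.001, -0.0, -1.0]]
wrist_force: [0.1, -0.1, 0.3]
finger_gap: 1.002
```

```bash
python3 -c "
from h import *
delta([.436,.1736,.26],-71)"
```

```text
t 1.32 tcp [ 0.26735 -0.36356  0.27079] yaw -71.05 tilt 0.07 gap 1.002 F [ 0.05 -0.15  0.33] T [-0.023 -0.049 -0.016] q1 -63.5 q6 7.6
dxyz cm [-45.328 -33.396   1.033] rot deg [-0.02 -0.07 -0.05]
```

>>> step_arm(motion=[{"dx":-3.2,"dy":-2.4,"dz":0,"ax":0,"ay":0,"az":0,"hand":-1},{"dx":-6.4,"dy":-4.8,"dz":0,"ax":0,"ay":0,"az":0,"hand":-1},{"dx":-9.6,"dy":-7.2,"dz":0,"ax":0,"ay":0,"az":0,"hand":-1},{"dx":-12.8,"dy":-9.6,"dz":0,"ax":0,"ay":0,"az":0,"hand":-1},{"dx":-16,"dy":-12,"dz":0,"ax":0,"ay":0,"az":0,"hand":-1}])

```text
clock: 1.73
tcp_pos: [0.3285, -0.1728, 0.2704]
orientation: [[0.325, -0.946, 0.001], [-0.946, -0.325, -0.0], [0.001, -0.001, -1.0]]
wrist_force: [1.0, -0.7, 0.8]
finger_gap: 1.001
```

>>> step_arm(motion=[{"dx":-3.2,"dy":-2.4,"dz":0,"ax":0,"ay":0,"az":0,"hand":-1},{"dx":-6.4,"dy":-4.8,"dz":0,"ax":0,"ay":0,"az":0,"hand":-1},{"dx":-9.6,"dy":-7.2,"dz":0,"ax":0,"ay":0,"az":0,"hand":-1},{"dx":-12.8,"dy":-9.6,"dz":0,"ax":0,"ay":0,"az":0,"hand":-1},{"dx":-16,"dy":-12,"dz":0,"ax":0,"ay":0,"az":0,"hand":-1}])

```text
clock: 2.15
tcp_pos: [0.39, 0.0179, 0.2706]
orientation: [[0.325, -0.946, 0.001], [-0.946, -0.325, -0.0], [0.0, -0.001, -1.0]]
wrist_force: [1.2, -0.4, 0.2]
finger_gap: 0.998
```

```bash
python3 -c "
from h import *
delta([.436,.1736,.06],-71)"
```

```text
t 2.15 tcp [0.38999 0.01785 0.2706 ] yaw -71.00 tilt 0.06 gap 0.998 F [ 1.24 -0.4   0.22] T [ 0.014 -0.096 -0.019] q1 -8.7 q6 62.3
dxyz cm [-13.239  -9.398  21.063] rot deg [-0.06 -0.03 -0.  ]
```

>>> step_arm(motion=[{"dx":-3.2,"dy":-2.3,"dz":0,"ax":0,"ay":0,"az":0,"hand":-1},{"dx":-6.4,"dy":-4.6,"dz":0,"ax":0,"ay":0,"az":0,"hand":-1},{"dx":-9.6,"dy":-6.9,"dz":1,"ax":0,"ay":0,"az":0,"hand":-1},{"dx":-12,"dy":-8.5,"dz":4,"ax":0,"ay":0,"az":0,"hand":-1},{"dx":-13.24,"dy":-9.4,"dz":7.5,"ax":0,"ay":0,"az":0,"hand":-1}])

```text
clock: 2.57
tcp_pos: [0.4367, 0.1749, 0.1956]
orientation: [[0.328, -0.945, 0.003], [-0.945, -0.328, 0.001], [-0.0, -0.004, -1.0]]
wrist_force: [1.3, -0.5, -0.5]
finger_gap: 1.0
```

>>> step_arm(motion=[{"dx":0,"dy":0,"dz":3.5,"ax":0,"ay":0,"az":0,"hand":-1},{"dx":0,"dy":0,"dz":7,"ax":0,"ay":0,"az":0,"hand":-1},{"dx":0,"dy":0,"dz":10.5,"ax":0,"ay":0,"az":0,"hand":-1},{"dx":0,"dy":0,"dz":12,"ax":0,"ay":0,"az":0,"hand":-1},{"dx":0,"dy":0,"dz":12,"ax":0,"ay":0,"az":0,"hand":-1}])

```text
clock: 2.98
tcp_pos: [0.4339, 0.1712, 0.0719]
orientation: [[0.325, -0.946, -0.005], [-0.946, -0.325, -0.001], [-0.001, 0.005, -1.0]]
wrist_force: [-0.6, -1.1, -0.3]
finger_gap: 1.003
```

```bash
python3 -c "
from h import *
delta([.436,.1736,.004],-71)
save('side','a1.png',(230,180,390,320),5);save('top','a2.png',(200,180,340,320),4)"
```

```text
t 2.98 tcp [0.43385 0.17116 0.07189] yaw -71.01 tilt 0.32 gap 1.003 F [-0.63 -1.13 -0.26] T [-0.039  0.044 -0.009] q1 12.0 q6 83.1
dxyz cm [-0.156 -0.32   6.787] rot deg [ 0.31  0.04 -0.01]
```

View pics/a1.png

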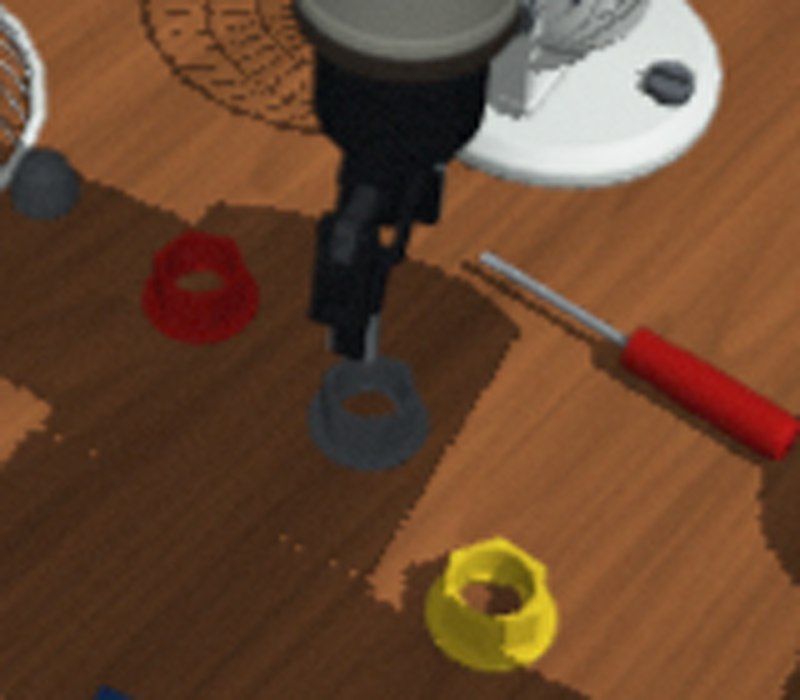

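View pics/a2.png

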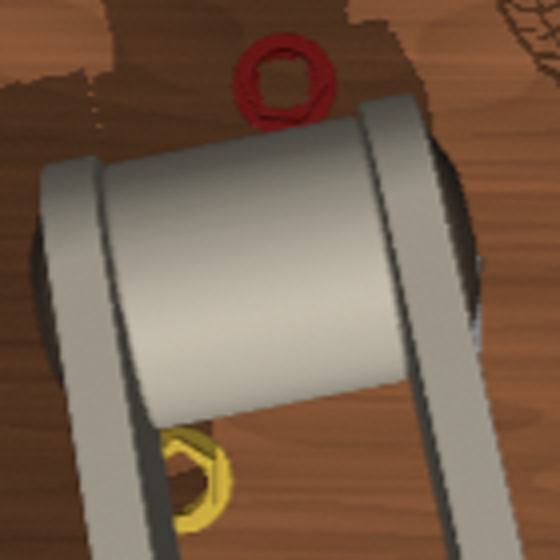

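The side view shows the open fingers straight over the grey nut at (304,261). Red, yellow and the screwdriver are clear. I'll settle, then descend.

>>> step_arm(motion=[{"dx":0,"dy":0,"dz":1,"ax":0,"ay":0,"az":0,"hand":-1},{"dx":0,"dy":0,"dz":2,"ax":0,"ay":0,"az":0,"hand":-1},{"dx":0,"dy":0,"dz":2,"ax":0,"ay":0,"az":0,"hand":-1},{"dx":0,"dy":0,"dz":2,"ax":0,"ay":0,"az":0,"hand":-1}])

```text
clock: 3.42
tcp_pos: [0.4357, 0.1715, 0.0551]
orientation: [[0.325, -0.946, -0.0], [-0.946, -0.325, 0.0], [-0.0, 0.0, -1.0]]
wrist_force: [0.6, -0.2, 0.0]
finger_gap: 1.003
```

```bash
python3 -c "
from h import *
delta([.436,.1736,.004],-71)"
```

```text
t 3.42 tcp [0.43567 0.17148 0.05506] yaw -71.01 tilt 0.03 gap 1.003 F [ 0.57 -0.18  0.03] T [ 0.017  0.014 -0.048] q1 12.0 q6 83.1
dxyz cm [-0.189 -0.103  5.106] rot deg [ 0.03  0.01 -0.01]
```

>>> step_arm(motion=[{"dx":-0.19,"dy":-0.1,"dz":2,"ax":0,"ay":0,"az":0,"hand":-1},{"dx":-0.19,"dy":-0.1,"dz":3.5,"ax":0,"ay":0,"az":0,"hand":-1},{"dx":-0.19,"dy":-0.1,"dz":4.6,"ax":0,"ay":0,"az":0,"hand":-1},{"dx":-0.19,"dy":-0.1,"dz":5.1,"ax":0,"ay":0,"az":0,"hand":-1},{"dx":-0.19,"dy":-0.1,"dz":5.1,"ax":0,"ay":0,"az":0,"hand":-0.3}])

```text
clock: 3.83
tcp_pos: [0.4358, 0.1736, 0.0036]
orientation: [[0.325, -0.946, -0.001], [-0.946, -0.325, -0.0], [-0.0, 0.001, -1.0]]
wrist_force: [-0.9, 0.7, 0.1]
finger_gap: 0.884
```

>>> step_arm(motion=[{"dx":0,"dy":0,"dz":0,"ax":0,"ay":0,"az":0,"hand":0.1},{"dx":0,"dy":0,"dz":0,"ax":0,"ay":0,"az":0,"hand":1},{"dx":0,"dy":0,"dz":0,"ax":0,"ay":0,"az":0,"hand":1},{"dx":0,"dy":0,"dz":0,"ax":0,"ay":0,"az":0,"hand":1},{"dx":0,"dy":0,"dz":0,"ax":0,"ay":0,"az":0,"hand":1}])

```text
clock: 4.25
tcp_pos: [0.4373, 0.1739, 0.0057]
orientation: [[0.325, -0.946, 0.003], [-0.946, -0.325, 0.001], [0.0, -0.003, -1.0]]
wrist_force: [-0.2, -0.5, -0.0]
finger_gap: 0.145
```

```bash
python3 -c "
from h import *
delta([.436,.1736,.004],-71)
save('side','b1.png',(255,210,355,300),7)"
```

```text
t 4.25 tcp [0.43735 0.17391 0.00574] yaw -71.01 tilt 0.17 gap 0.145 F [-0.2  -0.49 -0.03] T [ 0.03  -0.018 -0.024] q1 12.3 q6 83.3
dxyz cm [-0.015  0.138  0.174] rot deg [-0.17 -0.02 -0.01]
```

View pics/b1.png

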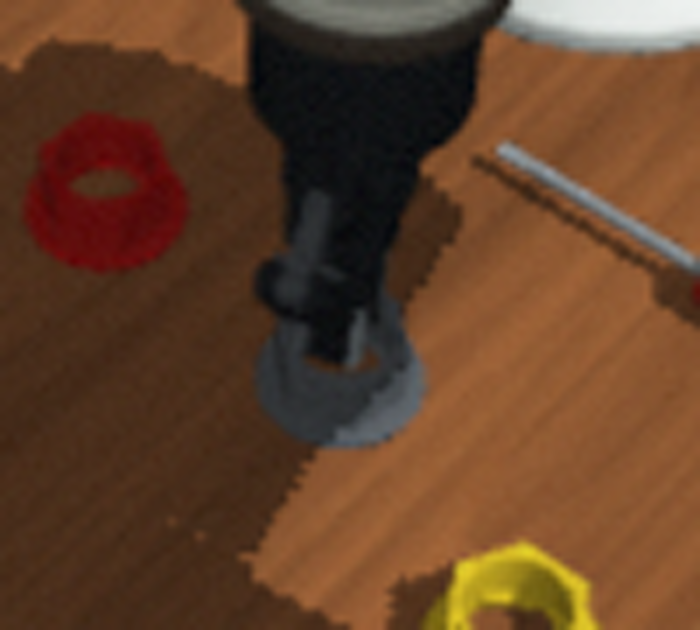

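```bash
python3 -c "
from h import *
c=cam('side')
im=c['pixels'][:,:,::-1]; im=cv2.convertScaleAbs(im[235:285,280:330],alpha=2.2,beta=30)
cv2.imwrite('pics/b2.png',cv2.resize(im,None,fx=12,fy=12,interpolation=cv2.INTER_CUBIC))
for z in (0.005,.015,.025,.035,.05): print(z,[(round((a-280)*12),round((b-235)*12)) for a,b in [proj(c,(.437,.174,z))]])
st()"
```

```text
0.005 [(274, 338)]
0.015 [(276, 309)]
0.025 [(278, 278)]
0.035 [(280, 248)]
0.05 [(284, 201)]
t 4.35 tcp [0.43653 0.17375 0.00489] yaw -71.01 tilt 0.07 gap 0.000 F [ 1.04  0.19 -0.04] T [ 0.036 -0.028 -0.001] q1 12.3 q6 83.3
```

View pics/b2.png

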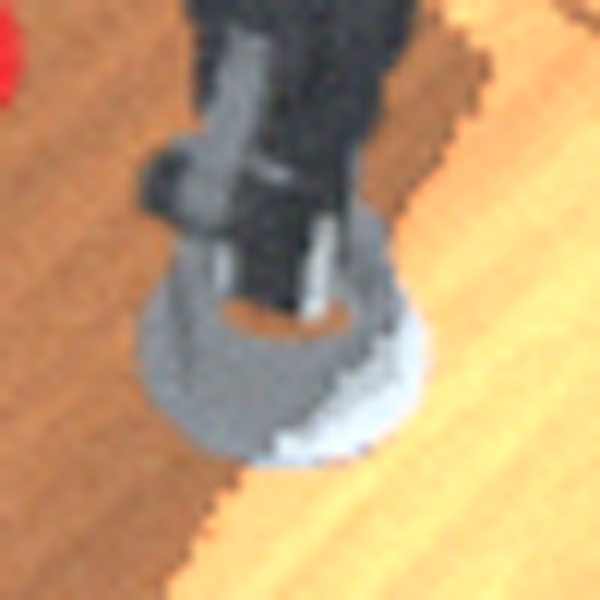

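The gripper shut fully (gap 0.000) and the tips look to be inside the nut's bore, at b2 (280,312). The nut is unmoved at its old pixels, so the flats weren't gripped. I'll lift straight up and check where the fingertips really are relative to the TCP.

>>> step_arm(motion=[{"dx":0,"dy":0,"dz":-1,"ax":0,"ay":0,"az":0,"hand":1},{"dx":0,"dy":0,"dz":-3,"ax":0,"ay":0,"az":0,"hand":1},{"dx":0,"dy":0,"dz":-5,"ax":0,"ay":0,"az":0,"hand":1},{"dx":0,"dy":0,"dz":-6,"ax":0,"ay":0,"az":0,"hand":1},{"dx":0,"dy":0,"dz":-6,"ax":0,"ay":0,"az":0,"hand":1}])

```text
clock: 4.77
tcp_pos: [0.4373, 0.1739, 0.0668]
orientation: [[0.325, -0.946, 0.004], [-0.946, -0.325, 0.001], [0.0, -0.004, -1.0]]
wrist_force: [0.4, -0.4, 0.4]
finger_gap: -0.001
```

```bash
python3 -c "
from h import *
c=cam('side')
im=c['pixels'][:,:,::-1]; im=cv2.convertScaleAbs(im[215:285,270:340],alpha=2.2,beta=30)
b=cv2.resize(im,None,fx=8,fy=8,interpolation=cv2.INTER_CUBIC)
s=st();u,v=proj(c,s['tcp_pos']); print((u-270)*8,(v-215)*8)
cv2.circle(b,(round((u-270)*8),round((v-215)*8)),3,(0,255,0),-1)
cv2.imwrite('pics/b3.png',b)
"
```

```text
t 4.82 tcp [0.43666 0.1738  0.06518] yaw -71.00 tilt 0.12 gap 0.003 F [ 0.78 -0.38 -0.79] T [-0.062  0.064 -0.019] q1 12.3 q6 83.3
272.7017258811652 262.2716362015576
```

View pics/b3.png

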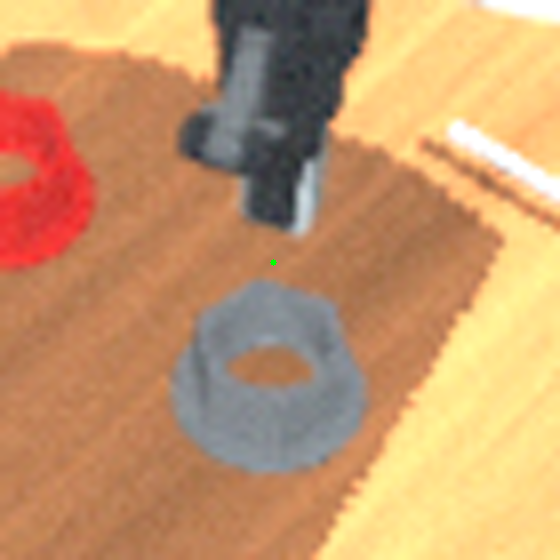

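The visible shut tips (about (278,225) in this crop) sit around 17–19 mm behind the reported TCP (272,262). That explains why the open fingers passed over the nut. The nut itself is undisturbed. I'll reopen and descend lower, watching the force.

>>> step_arm(motion=[{"dx":0,"dy":0,"dz":0,"ax":0,"ay":0,"az":0,"hand":-1},{"dx":0,"dy":0,"dz":0,"ax":0,"ay":0,"az":0,"hand":-1},{"dx":0,"dy":0,"dz":0,"ax":0,"ay":0,"az":0,"hand":-1},{"dx":0,"dy":0,"dz":0,"ax":0,"ay":0,"az":0,"hand":-1},{"dx":0,"dy":0,"dz":0,"ax":0,"ay":0,"az":0,"hand":-1}])

```text
clock: 5.23
tcp_pos: [0.4359, 0.1736, 0.0638]
orientation: [[0.325, -0.946, -0.001], [-0.946, -0.325, -0.0], [-0.0, 0.001, -1.0]]
wrist_force: [-0.1, 0.3, -0.5]
finger_gap: 0.71
```

>>> step_arm(motion=[{"dx":0,"dy":0,"dz":1.5,"ax":0,"ay":0,"az":0,"hand":-1},{"dx":0,"dy":0,"dz":3.5,"ax":0,"ay":0,"az":0,"hand":-1},{"dx":0,"dy":0,"dz":4.8,"ax":0,"ay":0,"az":0,"hand":-1},{"dx":0,"dy":0,"dz":5.7,"ax":0,"ay":0,"az":0,"hand":-1},{"dx":0,"dy":0,"dz":6,"ax":0,"ay":0,"az":0,"hand":-1}])

```text
clock: 5.65
tcp_pos: [0.4355, 0.1735, 0.0029]
orientation: [[0.325, -0.946, -0.002], [-0.946, -0.325, -0.0], [-0.0, 0.002, -1.0]]
wrist_force: [-0.8, 1.0, 0.8]
finger_gap: 1.004
```

>>> step_arm(motion=[{"dx":0,"dy":0,"dz":0.4,"ax":0,"ay":0,"az":0,"hand":-1},{"dx":0,"dy":0,"dz":0.8,"ax":0,"ay":0,"az":0,"hand":-1},{"dx":0,"dy":0,"dz":1.2,"ax":0,"ay":0,"az":0,"hand":-1},{"dx":0,"dy":0,"dz":1.5,"ax":0,"ay":0,"az":0,"hand":-1},{"dx":0,"dy":0,"dz":1.5,"ax":0,"ay":0,"az":0,"hand":-1}])

```text
clock: 6.07
tcp_pos: [0.436, 0.1736, -0.0111]
orientation: [[0.325, -0.946, -0.0], [-0.946, -0.325, 0.0], [-0.0, 0.0, -1.0]]
wrist_force: [0.5, 0.5, -0.7]
finger_gap: 1.0
```

```bash
python3 -c "
from h import *
c=cam('side')
im=c['pixels'][:,:,::-1]; im=cv2.convertScaleAbs(im[215:295,265:345],alpha=2.2,beta=30)
b=cv2.resize(im,None,fx=7,fy=7,interpolation=cv2.INTER_CUBIC)
st()
cv2.imwrite('pics/b4.png',b)
"
```

```text
t 6.12 tcp [ 0.43612  0.17367 -0.01082] yaw -71.01 tilt 0.01 gap 1.002 F [-0.28 -0.09 -0.09] T [0.028 0.088 0.015] q1 12.3 q6 83.3
```

View pics/b4.png

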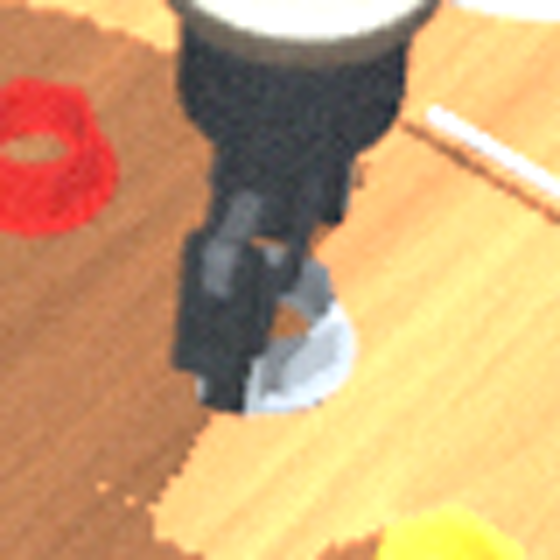

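The near finger now stands beside and in front of the nut's flat, at b4 (225,390). Closing.

>>> step_arm(motion=[{"dx":0,"dy":0,"dz":0,"ax":0,"ay":0,"az":0,"hand":0.9},{"dx":0,"dy":0,"dz":0,"ax":0,"ay":0,"az":0,"hand":0.9},{"dx":0,"dy":0,"dz":0,"ax":0,"ay":0,"az":0,"hand":0.9},{"dx":0,"dy":0,"dz":0,"ax":0,"ay":0,"az":0,"hand":0.9},{"dx":0,"dy":0,"dz":0,"ax":0,"ay":0,"az":0,"hand":0.9}])

```text
clock: 6.53
tcp_pos: [0.4364, 0.1737, -0.0103]
orientation: [[0.325, -0.946, 0.001], [-0.946, -0.325, 0.0], [-0.0, -0.001, -1.0]]
wrist_force: [-1.2, -0.8, 6.3]
finger_gap: 0.502
```

```bash
python3 -c "
from h import *
c=cam('side')
im=c['pixels'][:,:,::-1]; im=cv2.convertScaleAbs(im[215:295,265:345],alpha=2.2,beta=30)
b=cv2.resize(im,None,fx=7,fy=7,interpolation=cv2.INTER_CUBIC)
st()
cv2.imwrite('pics/b5.png',b)
"
```

```text
t 6.58 tcp [ 0.4364   0.17372 -0.01028] yaw -71.01 tilt 0.04 gap 0.499 F [-0.74 -0.57  6.49] T [-0.08   0.342  0.002] q1 12.3 q6 83.3
```

View pics/b5.png

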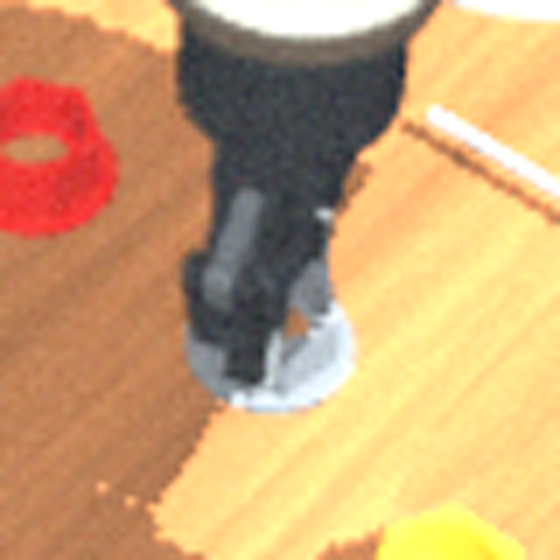

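Gripped at gap 0.50 (about 43 mm) on the flats. TCP z = -10.3 mm corresponds to nut centre z = 14 mm. Lifting.

>>> step_arm(motion=[{"dx":0,"dy":0,"dz":-1,"ax":0,"ay":0,"az":0,"hand":0.9},{"dx":0,"dy":0,"dz":-3,"ax":0,"ay":0,"az":0,"hand":0.9},{"dx":0,"dy":0,"dz":-6,"ax":0,"ay":0,"az":0,"hand":0.9},{"dx":0,"dy":0,"dz":-9.5,"ax":0,"ay":0,"az":0,"hand":0.9},{"dx":0,"dy":0,"dz":-13,"ax":0,"ay":0,"az":0,"hand":0.9}])

```text
clock: 7.0
tcp_pos: [0.4355, 0.1735, 0.1212]
orientation: [[0.325, -0.946, -0.001], [-0.946, -0.325, -0.0], [-0.0, 0.001, -1.0]]
wrist_force: [1.5, -0.1, -0.2]
finger_gap: 0.5
```

>>> step_arm(motion=[{"dx":0,"dy":0,"dz":-3,"ax":0,"ay":0,"az":0,"hand":0.9},{"dx":0,"dy":0,"dz":-6,"ax":0,"ay":0,"az":0,"hand":0.9},{"dx":0,"dy":0,"dz":-9,"ax":0,"ay":0,"az":0,"hand":0.9},{"dx":0,"dy":0,"dz":-10.5,"ax":0,"ay":0,"az":0,"hand":0.9},{"dx":0,"dy":0,"dz":-10.5,"ax":0,"ay":0,"az":0,"hand":0.9}])

```text
clock: 7.42
tcp_pos: [0.437, 0.1739, 0.2286]
orientation: [[0.326, -0.946, 0.006], [-0.946, -0.325, 0.001], [0.001, -0.006, -1.0]]
wrist_force: [0.1, 0.8, 0.4]
finger_gap: 0.497
```

```bash
python3 -c "
from h import *
delta([.5149,-.0968,.225],-71)
save('side','c1.png',(200,60,480,270),2.8)"
```

```text
t 7.42 tcp [0.43703 0.17389 0.22858] yaw -71.00 tilt 0.33 gap 0.497 F [0.14 0.8  0.43] T [ 0.03  -0.022  0.016] q1 12.3 q6 83.3
dxyz cm [28.129  1.45   0.364] rot deg [-0.33 -0.03 -0.  ]
```

View pics/c1.png

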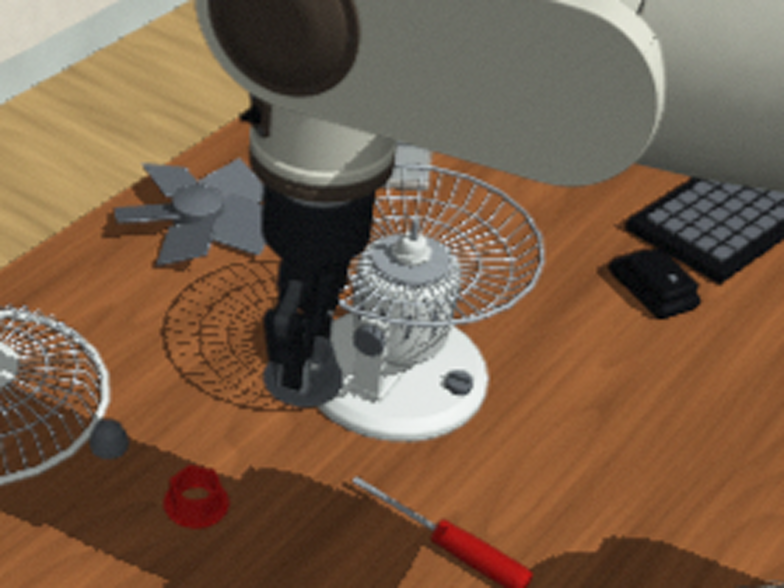

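The nut is held level at c1 (302,383). Carrying it over the collar.

>>> step_arm(motion=[{"dx":3,"dy":0.1,"dz":0,"ax":0,"ay":0,"az":0,"hand":0.9},{"dx":7,"dy":0.3,"dz":0,"ax":0,"ay":0,"az":0,"hand":0.9},{"dx":11,"dy":0.5,"dz":0,"ax":0,"ay":0,"az":0,"hand":0.9},{"dx":15,"dy":0.7,"dz":0,"ax":0,"ay":0,"az":0,"hand":0.9},{"dx":19,"dy":1,"dz":0,"ax":0,"ay":0,"az":0,"hand":0.9}])

```text
clock: 7.88
tcp_pos: [0.4881, -0.011, 0.2234]
orientation: [[0.326, -0.945, -0.001], [-0.945, -0.326, 0.0], [-0.001, 0.001, -1.0]]
wrist_force: [0.5, -0.0, -0.6]
finger_gap: 0.494
```

>>> step_arm(motion=[{"dx":4,"dy":0.2,"dz":0,"ax":0,"ay":0,"az":0,"hand":0.9},{"dx":7,"dy":0.4,"dz":0,"ax":0,"ay":0,"az":0,"hand":0.9},{"dx":9,"dy":0.4,"dz":0,"ax":0,"ay":0,"az":0,"hand":0.9},{"dx":9,"dy":0.4,"dz":0,"ax":0,"ay":0,"az":0,"hand":0.9},{"dx":9,"dy":0.4,"dz":0,"ax":0,"ay":0,"az":0,"hand":0.9}])

```text
clock: 8.3
tcp_pos: [0.5136, -0.0963, 0.223]
orientation: [[0.324, -0.946, -0.002], [-0.946, -0.324, 0.001], [-0.002, 0.002, -1.0]]
wrist_force: [-0.2, 0.4, -0.3]
finger_gap: 0.499
```

```bash
cat > look.py <<'E'
from fit import *
import sys
def look(name,x,y,zn,yaw):
    out=[]
    s=st()
    for n in("side",):
        c=cam(n); im=c["pixels"][:,:,::-1]; u,v=[int(q) for q in proj(c,(x,y,zn))]; r=28; k=14
        b=cv2.resize(im[v-r:v+r,u-r:u+r],None,fx=k,fy=k,interpolation=cv2.INTER_CUBIC); b=cv2.convertScaleAbs(b,alpha=2,beta=30)
        for p,col in ((circ(x,y,zn-.014,.031),(0,255,0)),(hexa(x,y,zn+.014,np.radians(yaw)),(0,0,255))):
            q=(np.array([proj(c,a) for a in p])-[u-r,v-r])*k
            cv2.polylines(b,[np.round(q*16).astype(np.int32)],False,col,1,cv2.LINE_AA,4)
        cv2.imwrite("pics/"+name,b[:600])
E
python3 -c "
from look import *
s=arm.sense();p=s['tcp_pos']
look('d1.png',p[0],p[1],p[2]+.0243,-71)
delta([.5149,-.0968,.225],-71)"
```

```text
t 8.30 tcp [ 0.5136  -0.09635  0.22299] yaw -71.12 tilt 0.13 gap 0.499 F [-0.16  0.37 -0.33] T [0.038 0.05  0.042] q1 -19.1 q6 52.0
t 8.35 tcp [ 0.51354 -0.09549  0.22332] yaw -71.05 tilt 0.10 gap 0.502 F [ 0.01 -0.02 -0.78] T [ 0.046  0.041 -0.028] q1 -19.0 q6 52.0
dxyz cm [ 0.168 -0.086 -0.168] rot deg [ 0.07  0.08 -0.05]
```

View pics/d1.png

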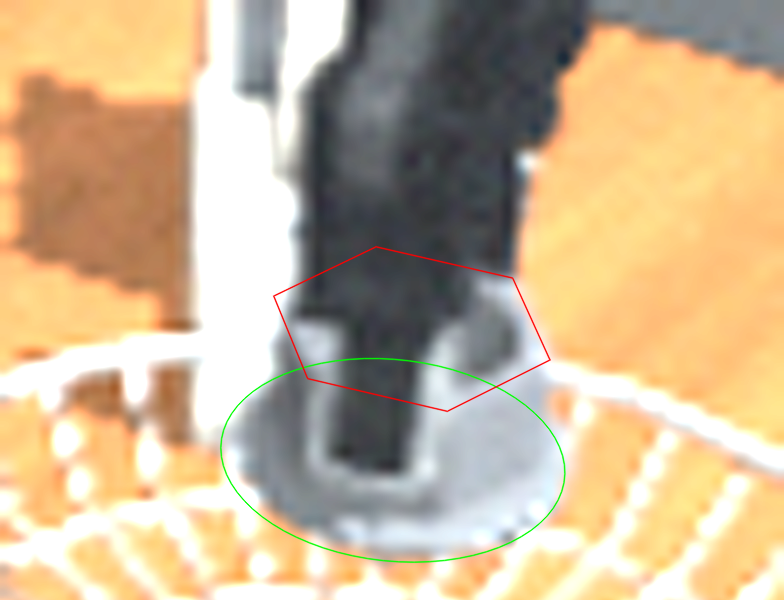

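Horizontally the nut matches its predicted place (centre column 393 vs 393). The rows differ by about 1 px. I'll centre and lower.

>>> step_arm(motion=[{"dx":0.14,"dy":-0.08,"dz":1,"ax":0,"ay":0,"az":0,"hand":0.9},{"dx":0.14,"dy":-0.08,"dz":2.5,"ax":0,"ay":0,"az":0,"hand":0.9},{"dx":0.14,"dy":-0.08,"dz":4,"ax":0,"ay":0,"az":0,"hand":0.9},{"dx":0.14,"dy":-0.08,"dz":5,"ax":0,"ay":0,"az":0,"hand":0.9},{"dx":0.14,"dy":-0.08,"dz":5.5,"ax":0,"ay":0,"az":0,"hand":0.9}])

```text
clock: 8.77
tcp_pos: [0.5145, -0.0957, 0.1674]
orientation: [[0.327, -0.945, -0.002], [-0.945, -0.327, 0.001], [-0.001, 0.002, -1.0]]
wrist_force: [-0.4, 1.0, -0.5]
finger_gap: 0.502
```

>>> step_arm(motion=[{"dx":0,"dy":0,"dz":0,"ax":0,"ay":0,"az":0,"hand":0.9},{"dx":0,"dy":0,"dz":0,"ax":0,"ay":0,"az":0,"hand":0.9}])

```text
clock: 8.93
tcp_pos: [0.5153, -0.0964, 0.1695]
orientation: [[0.326, -0.945, 0.0], [-0.945, -0.326, 0.0], [0.0, -0.0, -1.0]]
wrist_force: [0.4, -0.5, -0.9]
finger_gap: 0.501
```

```bash
python3 -c "
from look import *
delta([.5149,-.0968,.1557],-71)"
```

```text
t 8.93 tcp [ 0.51533 -0.09643  0.1695 ] yaw -70.98 tilt 0.02 gap 0.501 F [ 0.37 -0.52 -0.91] T [-0.056  0.026  0.068] q1 -19.0 q6 52.0
dxyz cm [0.021 0.054 1.38 ] rot deg [-0.02 -0.    0.02]
```

>>> step_arm(motion=[{"dx":0,"dy":0.05,"dz":0.4,"ax":0,"ay":0,"az":0,"hand":0.9},{"dx":0,"dy":0.05,"dz":0.8,"ax":0,"ay":0,"az":0,"hand":0.9},{"dx":0,"dy":0.05,"dz":1.1,"ax":0,"ay":0,"az":0,"hand":0.9},{"dx":0,"dy":0.05,"dz":1.3,"ax":0,"ay":0,"az":0,"hand":0.9},{"dx":0,"dy":0.05,"dz":1.35,"ax":0,"ay":0,"az":0,"hand":0.9}])

```text
clock: 9.35
tcp_pos: [0.5146, -0.0969, 0.1553]
orientation: [[0.325, -0.946, -0.0], [-0.946, -0.325, 0.0], [-0.0, 0.0, -1.0]]
wrist_force: [-0.6, 0.3, -0.8]
finger_gap: 0.504
```

```bash
python3 -c "
from look import *
delta([.5149,-.0968,.1522],-71)
p=arm.sense()['tcp_pos'];look('d2.png',p[0],p[1],p[2]+.0243,-71)"
```

```text
t 9.35 tcp [ 0.51463 -0.09686  0.15529] yaw -71.01 tilt 0.03 gap 0.504 F [-0.56  0.34 -0.77] T [-0.054  0.031  0.005] q1 -19.1 q6 51.9
dxyz cm [ 0.003 -0.028  0.309] rot deg [ 0.02  0.02 -0.01]
t 9.35 tcp [ 0.51463 -0.09686  0.15529] yaw -71.01 tilt 0.03 gap 0.504 F [-0.56  0.34 -0.77] T [-0.054  0.031  0.005] q1 -19.1 q6 51.9
```

View pics/d2.png

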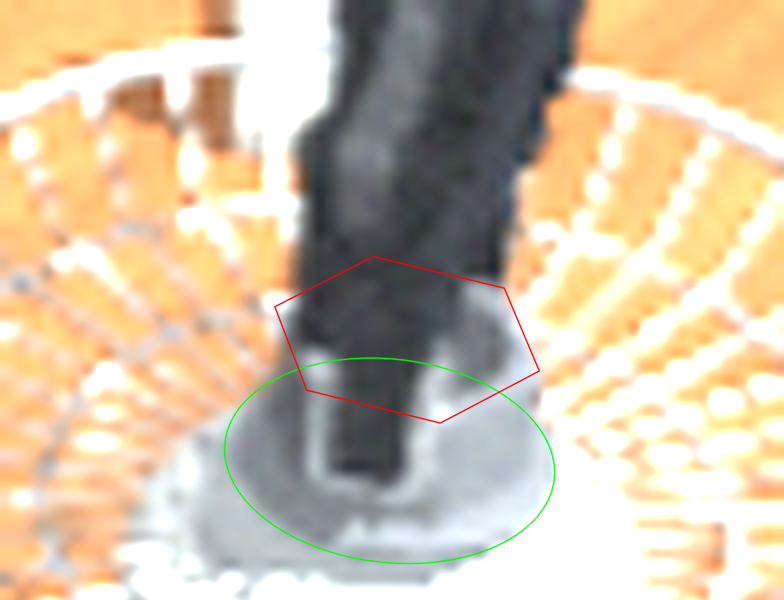

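Still free (no force), nut centre about 23.6 mm over the seat. Lowering in small steps, feeling for contact.

>>> step_arm(motion=[{"dx":0,"dy":-0.02,"dz":0.1,"ax":0,"ay":0,"az":0,"hand":0.9},{"dx":0,"dy":-0.02,"dz":0.2,"ax":0,"ay":0,"az":0,"hand":0.9},{"dx":0,"dy":-0.02,"dz":0.26,"ax":0,"ay":0,"az":0,"hand":0.9},{"dx":0,"dy":-0.02,"dz":0.3,"ax":0,"ay":0,"az":0,"hand":0.9},{"dx":0,"dy":-0.02,"dz":0.3,"ax":0,"ay":0,"az":0,"hand":0.9}])

```text
clock: 9.82
tcp_pos: [0.5149, -0.0968, 0.1526]
orientation: [[0.325, -0.946, -0.0], [-0.946, -0.325, 0.0], [-0.0, 0.0, -1.0]]
wrist_force: [-0.2, 0.4, -0.1]
finger_gap: 0.495
```

```bash
python3 -c "
from h import *
st()"
```

```text
t 9.82 tcp [ 0.51491 -0.09683  0.15261] yaw -71.01 tilt 0.01 gap 0.495 F [-0.16  0.38 -0.06] T [-0.047  0.027 -0.038] q1 -19.1 q6 51.9
```

>>> step_arm(motion=[{"dx":0,"dy":0,"dz":0.05,"ax":0,"ay":0,"az":0,"hand":0.9},{"dx":0,"dy":0,"dz":0.08,"ax":0,"ay":0,"az":0,"hand":0.9}])

```text
clock: 9.98
tcp_pos: [0.515, -0.0968, 0.1519]
orientation: [[0.325, -0.946, 0.0], [-0.946, -0.325, 0.0], [-0.0, -0.0, -1.0]]
wrist_force: [0.4, -0.4, -0.7]
finger_gap: 0.5
```

>>> step_arm(motion=[{"dx":0,"dy":0,"dz":0.05,"ax":0,"ay":0,"az":0,"hand":0.9},{"dx":0,"dy":0,"dz":0.07,"ax":0,"ay":0,"az":0,"hand":0.9}])

```text
clock: 10.15
tcp_pos: [0.5149, -0.0968, 0.1512]
orientation: [[0.325, -0.946, -0.0], [-0.946, -0.325, 0.0], [-0.0, 0.0, -1.0]]
wrist_force: [-0.5, -0.2, -0.2]
finger_gap: 0.503
```

>>> step_arm(motion=[{"dx":0,"dy":0,"dz":0.05,"ax":0,"ay":0,"az":0,"hand":0.9},{"dx":0,"dy":0,"dz":0.07,"ax":0,"ay":0,"az":0,"hand":0.9}])

```text
clock: 10.32
tcp_pos: [0.5149, -0.0968, 0.1504]
orientation: [[0.325, -0.946, -0.0], [-0.946, -0.325, 0.0], [-0.0, 0.0, -1.0]]
wrist_force: [0.1, -0.7, -0.3]
finger_gap: 0.501
```

>>> step_arm(motion=[{"dx":0,"dy":0,"dz":0.05,"ax":0,"ay":0,"az":0,"hand":0.9},{"dx":0,"dy":0,"dz":0.07,"ax":0,"ay":0,"az":0,"hand":0.9}])

```text
clock: 10.48
tcp_pos: [0.5149, -0.0968, 0.1497]
orientation: [[0.325, -0.946, -0.0], [-0.946, -0.325, 0.0], [-0.0, 0.0, -1.0]]
wrist_force: [0.6, 0.6, -0.2]
finger_gap: 0.499
```

>>> step_arm(motion=[{"dx":0,"dy":0,"dz":0.04,"ax":0,"ay":0,"az":0,"hand":0.9},{"dx":0,"dy":0,"dz":0.06,"ax":0,"ay":0,"az":0,"hand":0.9}])

```text
clock: 10.65
tcp_pos: [0.515, -0.0968, 0.1493]
orientation: [[0.325, -0.946, 0.0], [-0.946, -0.325, 0.0], [-0.0, -0.0, -1.0]]
wrist_force: [-1.6, 1.0, 2.4]
finger_gap: 0.502
```

>>> step_arm(motion=[{"dx":0,"dy":0,"dz":0.04,"ax":0,"ay":0,"az":0,"hand":0.9},{"dx":0,"dy":0,"dz":0.06,"ax":0,"ay":0,"az":0,"hand":0.9}])

```text
clock: 10.82
tcp_pos: [0.515, -0.0969, 0.1493]
orientation: [[0.325, -0.946, 0.001], [-0.946, -0.325, -0.0], [0.0, -0.0, -1.0]]
wrist_force: [-3.6, 0.8, 11.1]
finger_gap: 0.5
```

Contact at TCP z 0.1493, about 17.6 mm over the seat, with 11 N at roughly 14 N/mm. Now I'll back off anticlockwise (az negative), rising with the thread ramp at about 0.07 mm/deg.

>>> step_arm(motion=[{"dx":0,"dy":0,"dz":-0.01,"ax":0,"ay":0,"az":-3,"hand":0.9},{"dx":0,"dy":0,"dz":-0.03,"ax":0,"ay":0,"az":-6,"hand":0.9}])

```text
clock: 10.98
tcp_pos: [0.5152, -0.097, 0.1497]
orientation: [[0.424, -0.905, 0.001], [-0.905, -0.424, -0.001], [0.001, -0.001, -1.0]]
wrist_force: [-2.0, -0.7, 9.2]
finger_gap: 0.498
```

```bash
python3 -c "
from h import *
st()"
```

```text
t 10.98 tcp [ 0.5152  -0.09705  0.14972] yaw -64.89 tilt 0.07 gap 0.498 F [-1.98 -0.73  9.21] T [-0.132  0.372 -0.185] q1 -19.1 q6 45.8
```

>>> step_arm(motion=[{"dx":0,"dy":0,"dz":-0.03,"ax":0,"ay":0,"az":-4,"hand":0.9},{"dx":0,"dy":0,"dz":-0.06,"ax":0,"ay":0,"az":-8,"hand":0.9},{"dx":0,"dy":0,"dz":-0.085,"ax":0,"ay":0,"az":-12,"hand":0.9}])

```text
clock: 11.23
tcp_pos: [0.5153, -0.0971, 0.1506]
orientation: [[0.604, -0.797, 0.001], [-0.797, -0.604, -0.001], [0.001, -0.001, -1.0]]
wrist_force: [-1.8, -0.3, 9.4]
finger_gap: 0.498
```

```bash
python3 -c "
from h import *
st()"
```

```text
t 11.23 tcp [ 0.51528 -0.09705  0.15057] yaw -52.82 tilt 0.08 gap 0.498 F [-1.83 -0.29  9.38] T [-0.103  0.222 -0.106] q1 -19.1 q6 33.7
```

Riding up as expected, now about 18.9 mm at 9 N. Continuing.

>>> step_arm(motion=[{"dx":0,"dy":0,"dz":-0.03,"ax":0,"ay":0,"az":-4,"hand":0.9},{"dx":0,"dy":0,"dz":-0.06,"ax":0,"ay":0,"az":-8,"hand":0.9},{"dx":0,"dy":0,"dz":-0.085,"ax":0,"ay":0,"az":-12,"hand":0.9}])

```text
clock: 11.48
tcp_pos: [0.5153, -0.097, 0.1513]
orientation: [[0.757, -0.654, 0.001], [-0.654, -0.757, -0.001], [0.001, -0.0, -1.0]]
wrist_force: [0.0, -0.7, 7.6]
finger_gap: 0.503
```

>>> step_arm(motion=[{"dx":0,"dy":0,"dz":-0.02,"ax":0,"ay":0,"az":-3,"hand":0.9},{"dx":0,"dy":0,"dz":-0.04,"ax":0,"ay":0,"az":-5,"hand":0.9}])

```text
clock: 11.65
tcp_pos: [0.5153, -0.097, 0.1517]
orientation: [[0.811, -0.585, 0.001], [-0.585, -0.811, -0.0], [0.001, -0.0, -1.0]]
wrist_force: [-0.7, -0.3, 5.7]
finger_gap: 0.504
```

```bash
python3 -c "
from h import *
st()"
```

```text
t 11.65 tcp [ 0.51527 -0.09701  0.15165] yaw -35.83 tilt 0.07 gap 0.504 F [-0.7  -0.28  5.65] T [-0.108  0.061 -0.171] q1 -19.1 q6 16.8
```

About 20.0 mm now, close to the crest. Smaller steps, with slightly more pressure.

>>> step_arm(motion=[{"dx":0,"dy":0,"dz":0,"ax":0,"ay":0,"az":-2,"hand":0.9},{"dx":0,"dy":0,"dz":-0.01,"ax":0,"ay":0,"az":-4,"hand":0.9}])

```text
clock: 11.82
tcp_pos: [0.5153, -0.097, 0.1518]
orientation: [[0.849, -0.529, 0.001], [-0.529, -0.849, -0.0], [0.001, -0.0, -1.0]]
wrist_force: [-0.5, -1.1, 6.3]
finger_gap: 0.497
```

>>> step_arm(motion=[{"dx":0,"dy":0,"dz":0,"ax":0,"ay":0,"az":-2,"hand":0.9},{"dx":0,"dy":0,"dz":-0.01,"ax":0,"ay":0,"az":-4,"hand":0.9}])

```text
clock: 11.98
tcp_pos: [0.5153, -0.0969, 0.1519]
orientation: [[0.884, -0.468, 0.001], [-0.468, -0.884, -0.0], [0.001, -0.0, -1.0]]
wrist_force: [-0.6, -0.1, 7.1]
finger_gap: 0.499
```

>>> step_arm(motion=[{"dx":0,"dy":0,"dz":0,"ax":0,"ay":0,"az":-2,"hand":0.9},{"dx":0,"dy":0,"dz":0,"ax":0,"ay":0,"az":-3,"hand":0.9}])

```text
clock: 12.15
tcp_pos: [0.5154, -0.097, 0.152]
orientation: [[0.907, -0.421, 0.001], [-0.421, -0.907, -0.0], [0.001, -0.0, -1.0]]
wrist_force: [-1.0, -0.9, 7.5]
finger_gap: 0.498
```

>>> step_arm(motion=[{"dx":0,"dy":0,"dz":0,"ax":0,"ay":0,"az":-2,"hand":0.9},{"dx":0,"dy":0,"dz":0,"ax":0,"ay":0,"az":-3,"hand":0.9}])

```text
clock: 12.32
tcp_pos: [0.5154, -0.097, 0.152]
orientation: [[0.928, -0.373, 0.002], [-0.373, -0.928, -0.0], [0.002, -0.0, -1.0]]
wrist_force: [-1.0, -0.3, 8.8]
finger_gap: 0.502
```

>>> step_arm(motion=[{"dx":0,"dy":0,"dz":0,"ax":0,"ay":0,"az":-2,"hand":0.9},{"dx":0,"dy":0,"dz":0,"ax":0,"ay":0,"az":-3,"hand":0.9}])

```text
clock: 12.48
tcp_pos: [0.5154, -0.097, 0.152]
orientation: [[0.946, -0.324, 0.002], [-0.324, -0.946, -0.0], [0.002, -0.0, -1.0]]
wrist_force: [-0.2, -0.2, 9.7]
finger_gap: 0.502
```

>>> step_arm(motion=[{"dx":0,"dy":0,"dz":0,"ax":0,"ay":0,"az":-2,"hand":0.9},{"dx":0,"dy":0,"dz":0,"ax":0,"ay":0,"az":-3,"hand":0.9}])

```text
clock: 12.65
tcp_pos: [0.5154, -0.097, 0.1521]
orientation: [[0.962, -0.274, 0.002], [-0.274, -0.962, -0.0], [0.002, -0.0, -1.0]]
wrist_force: [-0.5, 0.2, 8.9]
finger_gap: 0.502
```

```bash
python3 -c "
from h import *
st()"
```

```text
t 12.65 tcp [ 0.51544 -0.09697  0.15208] yaw -15.90 tilt 0.10 gap 0.502 F [-0.46  0.16  8.88] T [ 0.034  0.063 -0.086] q1 -19.1 q6 -3.2
```

>>> step_arm(motion=[{"dx":0,"dy":0,"dz":0,"ax":0,"ay":0,"az":-2,"hand":0.9},{"dx":0,"dy":0,"dz":0,"ax":0,"ay":0,"az":-4,"hand":0.9}])

```text
clock: 12.82
tcp_pos: [0.5155, -0.097, 0.1521]
orientation: [[0.978, -0.207, 0.002], [-0.207, -0.978, -0.0], [0.002, 0.0, -1.0]]
wrist_force: [0.2, 1.1, 8.9]
finger_gap: 0.497
```

>>> step_arm(motion=[{"dx":0,"dy":0,"dz":0,"ax":0,"ay":0,"az":-2,"hand":0.9},{"dx":0,"dy":0,"dz":0,"ax":0,"ay":0,"az":-4,"hand":0.9}])

```text
clock: 12.98
tcp_pos: [0.5154, -0.097, 0.152]
orientation: [[0.99, -0.138, 0.002], [-0.138, -0.99, -0.0], [0.002, 0.0, -1.0]]
wrist_force: [-0.4, 0.1, 7.5]
finger_gap: 0.496
```

```bash
python3 -c "
from h import *
st()"
```

```text
t 12.98 tcp [ 0.51543 -0.09696  0.15201] yaw -7.91 tilt 0.09 gap 0.496 F [-0.42  0.1   7.55] T [ 0.006  0.051 -0.059] q1 -19.1 q6 -11.2
```

>>> step_arm(motion=[{"dx":0,"dy":0,"dz":0,"ax":0,"ay":0,"az":-2,"hand":0.9},{"dx":0,"dy":0,"dz":0,"ax":0,"ay":0,"az":-4,"hand":0.9}])

```text
clock: 13.15
tcp_pos: [0.5154, -0.097, 0.1519]
orientation: [[0.998, -0.068, 0.001], [-0.068, -0.998, -0.0], [0.001, 0.0, -1.0]]
wrist_force: [-0.2, 1.2, 6.1]
finger_gap: 0.501
```

>>> step_arm(motion=[{"dx":0,"dy":0,"dz":0,"ax":0,"ay":0,"az":-2,"hand":0.9},{"dx":0,"dy":0,"dz":0,"ax":0,"ay":0,"az":-4,"hand":0.9}])

```text
clock: 13.32
tcp_pos: [0.5153, -0.0969, 0.1518]
orientation: [[1.0, 0.002, 0.001], [0.002, -1.0, -0.0], [0.001, 0.0, -1.0]]
wrist_force: [-0.4, 0.2, 4.5]
finger_gap: 0.499
```

```bash
python3 -c "
from h import *
st()"
```

```text
t 13.32 tcp [ 0.5153  -0.09691  0.15176] yaw 0.09 tilt 0.06 gap 0.499 F [-0.44  0.23  4.52] T [ 0.147  0.016 -0.028] q1 -19.1 q6 -19.2
```

>>> step_arm(motion=[{"dx":0,"dy":0,"dz":0.02,"ax":0,"ay":0,"az":-2,"hand":0.9},{"dx":0,"dy":0,"dz":0.03,"ax":0,"ay":0,"az":-4,"hand":0.9}])

```text
clock: 13.48
tcp_pos: [0.515, -0.0968, 0.151]
orientation: [[0.997, 0.071, 0.0], [0.071, -0.997, 0.0], [0.0, 0.0, -1.0]]
wrist_force: [0.3, -0.4, -1.5]
finger_gap: 0.497
```

>>> step_arm(motion=[{"dx":0,"dy":0,"dz":0,"ax":0,"ay":0,"az":-2,"hand":0.9},{"dx":0,"dy":0,"dz":0.0,"ax":0,"ay":0,"az":-4,"hand":0.9}])

```text
clock: 13.65
tcp_pos: [0.5149, -0.0968, 0.1508]
orientation: [[0.99, 0.141, -0.0], [0.141, -0.99, 0.0], [-0.0, -0.0, -1.0]]
wrist_force: [-0.1, -0.1, -0.5]
finger_gap: 0.502
```

```bash
python3 -c "
from h import *
st()"
```

```text
t 13.65 tcp [ 0.51494 -0.09681  0.15083] yaw 8.09 tilt 0.01 gap 0.502 F [-0.14 -0.12 -0.48] T [0.051 0.024 0.009] q1 -19.1 q6 -27.2
```

Drop felt: the force vanished between yaw 0° and 4°, after riding the crest at about 20.4 mm. Lowering gently into the thread.

>>> step_arm(motion=[{"dx":0,"dy":0,"dz":0.05,"ax":0,"ay":0,"az":0,"hand":0.9},{"dx":0,"dy":0,"dz":0.1,"ax":0,"ay":0,"az":0,"hand":0.9}])

```text
clock: 13.82
tcp_pos: [0.515, -0.0968, 0.1498]
orientation: [[0.99, 0.138, -0.0], [0.138, -0.99, 0.0], [-0.0, -0.0, -1.0]]
wrist_force: [-0.1, -0.1, -0.1]
finger_gap: 0.499
```

>>> step_arm(motion=[{"dx":0,"dy":0,"dz":0.04,"ax":0,"ay":0,"az":0,"hand":0.9},{"dx":0,"dy":0,"dz":0.08,"ax":0,"ay":0,"az":0,"hand":0.9}])

```text
clock: 13.98
tcp_pos: [0.5149, -0.0968, 0.149]
orientation: [[0.99, 0.138, -0.0], [0.138, -0.99, 0.0], [-0.0, -0.0, -1.0]]
wrist_force: [-0.6, 0.5, -1.4]
finger_gap: 0.502
```

```bash
python3 -c "
from h import *
st()"
```

```text
t 13.98 tcp [ 0.51492 -0.09681  0.14899] yaw 7.94 tilt 0.01 gap 0.502 F [-0.57  0.45 -1.38] T [ 0.041 -0.091 -0.035] q1 -19.1 q6 -27.0
```

>>> step_arm(motion=[{"dx":0,"dy":0,"dz":0.03,"ax":0,"ay":0,"az":0,"hand":0.9},{"dx":0,"dy":0,"dz":0.06,"ax":0,"ay":0,"az":0,"hand":0.9}])

```text
clock: 14.15
tcp_pos: [0.515, -0.0968, 0.1486]
orientation: [[0.99, 0.139, 0.0], [0.139, -0.99, 0.0], [0.0, -0.0, -1.0]]
wrist_force: [-1.4, 1.5, 4.2]
finger_gap: 0.501
```

>>> step_arm(motion=[{"dx":0,"dy":0,"dz":0.03,"ax":0,"ay":0,"az":0,"hand":0.9},{"dx":0,"dy":0,"dz":0.05,"ax":0,"ay":0,"az":0,"hand":0.9}])

```text
clock: 14.32
tcp_pos: [0.515, -0.0969, 0.1486]
orientation: [[0.99, 0.139, 0.001], [0.139, -0.99, -0.0], [0.001, 0.0, -1.0]]
wrist_force: [-3.3, 1.0, 8.6]
finger_gap: 0.498
```

```bash
python3 -c "
from h import *
st()"
```

```text
t 14.32 tcp [ 0.51505 -0.09686  0.14857] yaw 7.99 tilt 0.03 gap 0.498 F [-3.28  0.96  8.64] T [0.164 0.537 0.057] q1 -19.1 q6 -27.1
```

Dropped 3.5 mm to about 16.9 mm, contact at 8.6 N. Now clockwise, following the 26 mm lead down.

>>> step_arm(motion=[{"dx":0,"dy":0,"dz":0.01,"ax":0,"ay":0,"az":3,"hand":0.9},{"dx":0,"dy":0,"dz":0.03,"ax":0,"ay":0,"az":6,"hand":0.9},{"dx":0,"dy":0,"dz":0.06,"ax":0,"ay":0,"az":10,"hand":0.9}])

```text
clock: 14.57
tcp_pos: [0.5153, -0.0968, 0.1479]
orientation: [[0.999, -0.037, 0.001], [-0.037, -0.999, 0.0], [0.001, -0.0, -1.0]]
wrist_force: [0.1, 1.0, 5.0]
finger_gap: 0.502
```

```bash
python3 -c "
from h import *
st()"
```

```text
t 14.57 tcp [ 0.51527 -0.09678  0.14788] yaw -2.14 tilt 0.06 gap 0.502 F [0.06 1.   4.96] T [ 0.234 -0.073  0.055] q1 -19.1 q6 -16.9
```

>>> step_arm(motion=[{"dx":0,"dy":0,"dz":0.03,"ax":0,"ay":0,"az":4,"hand":0.9},{"dx":0,"dy":0,"dz":0.06,"ax":0,"ay":0,"az":8,"hand":0.9},{"dx":0,"dy":0,"dz":0.09,"ax":0,"ay":0,"az":12,"hand":0.9}])

```text
clock: 14.82
tcp_pos: [0.5153, -0.0968, 0.147]
orientation: [[0.969, -0.245, 0.001], [-0.245, -0.969, -0.0], [0.001, -0.0, -1.0]]
wrist_force: [0.7, 1.6, 5.2]
finger_gap: 0.497
```

>>> step_arm(motion=[{"dx":0,"dy":0,"dz":0.03,"ax":0,"ay":0,"az":4,"hand":0.9},{"dx":0,"dy":0,"dz":0.06,"ax":0,"ay":0,"az":8,"hand":0.9}])

```text
clock: 14.98
tcp_pos: [0.5154, -0.0968, 0.1464]
orientation: [[0.926, -0.378, 0.001], [-0.378, -0.926, -0.0], [0.001, -0.0, -1.0]]
wrist_force: [0.3, 1.0, 4.1]
finger_gap: 0.499
```

```bash
python3 -c "
from h import *
st()"
```

```text
t 14.98 tcp [ 0.51536 -0.09681  0.14641] yaw -22.21 tilt 0.07 gap 0.499 F [0.3  0.96 4.11] T [ 0.106 -0.195  0.01 ] q1 -19.1 q6 3.1
```

>>> step_arm(motion=[{"dx":0,"dy":0,"dz":0.025,"ax":0,"ay":0,"az":3.5,"hand":0.9},{"dx":0,"dy":0,"dz":0.05,"ax":0,"ay":0,"az":7,"hand":0.9}])

```text
clock: 15.15
tcp_pos: [0.5154, -0.0968, 0.1459]
orientation: [[0.873, -0.488, 0.001], [-0.488, -0.873, -0.0], [0.001, -0.001, -1.0]]
wrist_force: [0.9, 1.9, 4.5]
finger_gap: 0.504
```

>>> step_arm(motion=[{"dx":0,"dy":0,"dz":0.01,"ax":0,"ay":0,"az":3,"hand":0.9},{"dx":0,"dy":0,"dz":0.02,"ax":0,"ay":0,"az":5,"hand":0.9}])

```text
clock: 15.32
tcp_pos: [0.5152, -0.0969, 0.1457]
orientation: [[0.827, -0.562, 0.001], [-0.562, -0.827, -0.0], [0.001, -0.0, -1.0]]
wrist_force: [-0.2, -0.5, 6.9]
finger_gap: 0.501
```

```bash
python3 -c "
from h import *
st()"
```

```text
t 15.32 tcp [ 0.51523 -0.09695  0.1457 ] yaw -34.19 tilt 0.05 gap 0.501 F [-0.18 -0.54  6.94] T [0.038 0.195 0.078] q1 -19.1 q6 15.1
```

Flange is down at about 14.0 mm. Now tightening in small turns, watching the z torque.

>>> step_arm(motion=[{"dx":0,"dy":0,"dz":0,"ax":0,"ay":0,"az":2.5,"hand":0.9},{"dx":0,"dy":0,"dz":0,"ax":0,"ay":0,"az":5,"hand":0.9}])

```text
clock: 15.48
tcp_pos: [0.5152, -0.097, 0.1457]
orientation: [[0.776, -0.631, 0.001], [-0.631, -0.776, -0.0], [0.001, -0.0, -1.0]]
wrist_force: [-0.3, -1.1, 5.0]
finger_gap: 0.498
```

```bash
python3 -c "
from h import *
st()"
```

```text
t 15.48 tcp [ 0.5152  -0.09697  0.1457 ] yaw -39.14 tilt 0.05 gap 0.498 F [-0.3  -1.07  5.04] T [-0.034  0.206  0.033] q1 -19.1 q6 20.1
```

>>> step_arm(motion=[{"dx":0,"dy":0,"dz":0,"ax":0,"ay":0,"az":2.5,"hand":0.9},{"dx":0,"dy":0,"dz":0,"ax":0,"ay":0,"az":5,"hand":0.9}])

```text
clock: 15.65
tcp_pos: [0.5152, -0.097, 0.1457]
orientation: [[0.718, -0.696, 0.001], [-0.696, -0.718, -0.0], [0.001, -0.0, -1.0]]
wrist_force: [-1.2, -1.1, 5.6]
finger_gap: 0.498
```

```bash
python3 -c "
from h import *
st()"
```

```text
t 15.65 tcp [ 0.51519 -0.09698  0.1457 ] yaw -44.14 tilt 0.05 gap 0.498 F [-1.23 -1.14  5.56] T [0.041 0.226 0.08 ] q1 -19.1 q6 25.1
```

>>> step_arm(motion=[{"dx":0,"dy":0,"dz":0,"ax":0,"ay":0,"az":2,"hand":0.9},{"dx":0,"dy":0,"dz":0,"ax":0,"ay":0,"az":4,"hand":0.9}])

```text
clock: 15.82
tcp_pos: [0.5152, -0.097, 0.1457]
orientation: [[0.668, -0.745, 0.001], [-0.745, -0.668, -0.0], [0.001, -0.0, -1.0]]
wrist_force: [-1.4, -1.0, 5.5]
finger_gap: 0.499
```

```bash
python3 -c "
from h import *
st()"
```

```text
t 15.82 tcp [ 0.5152  -0.09696  0.14573] yaw -48.12 tilt 0.05 gap 0.499 F [-1.35 -0.96  5.49] T [0.016 0.168 0.047] q1 -19.1 q6 29.0
```

>>> step_arm(motion=[{"dx":0,"dy":0,"dz":0,"ax":0,"ay":0,"az":2,"hand":0.9},{"dx":0,"dy":0,"dz":0,"ax":0,"ay":0,"az":4,"hand":0.9}])

```text
clock: 15.98
tcp_pos: [0.5152, -0.097, 0.1457]
orientation: [[0.614, -0.789, 0.001], [-0.789, -0.614, -0.0], [0.001, -0.001, -1.0]]
wrist_force: [-0.7, 0.1, 4.5]
finger_gap: 0.499
```

```bash
python3 -c "
from h import *
st()"
```

```text
t 15.98 tcp [ 0.51521 -0.09696  0.14573] yaw -52.12 tilt 0.06 gap 0.499 F [-0.74  0.05  4.54] T [0.006 0.205 0.09 ] q1 -19.1 q6 33.0
```

>>> step_arm(motion=[{"dx":0,"dy":0,"dz":0,"ax":0,"ay":0,"az":2,"hand":0.9},{"dx":0,"dy":0,"dz":0,"ax":0,"ay":0,"az":4,"hand":0.9}])

```text
clock: 16.15
tcp_pos: [0.5152, -0.0969, 0.1457]
orientation: [[0.557, -0.83, 0.001], [-0.83, -0.557, -0.0], [0.001, -0.001, -1.0]]
wrist_force: [-0.0, -0.8, 4.5]
finger_gap: 0.497
```

```bash
python3 -c "
from h import *
st()"
```

```text
t 16.15 tcp [ 0.51519 -0.09694  0.1457 ] yaw -56.12 tilt 0.05 gap 0.497 F [-0.01 -0.76  4.53] T [0.057 0.192 0.036] q1 -19.1 q6 37.0
```

>>> step_arm(motion=[{"dx":0,"dy":0,"dz":0,"ax":0,"ay":0,"az":2,"hand":0.9},{"dx":0,"dy":0,"dz":0,"ax":0,"ay":0,"az":4,"hand":0.9}])

```text
clock: 16.32
tcp_pos: [0.5152, -0.097, 0.1457]
orientation: [[0.498, -0.867, 0.001], [-0.867, -0.498, -0.0], [0.001, -0.0, -1.0]]
wrist_force: [-1.8, -1.4, 5.1]
finger_gap: 0.498
```

```bash
python3 -c "
from h import *
st()"
```

```text
t 16.32 tcp [ 0.51516 -0.097    0.14571] yaw -60.11 tilt 0.05 gap 0.498 F [-1.8  -1.41  5.13] T [-0.214  0.362  0.427] q1 -19.1 q6 41.0
```

>>> step_arm(motion=[{"dx":0,"dy":0,"dz":0,"ax":0,"ay":0,"az":2,"hand":0.9},{"dx":0,"dy":0,"dz":0,"ax":0,"ay":0,"az":4,"hand":0.9}])

```text
clock: 16.48
tcp_pos: [0.5151, -0.0971, 0.1457]
orientation: [[0.437, -0.899, 0.001], [-0.899, -0.437, -0.001], [0.001, -0.0, -1.0]]
wrist_force: [-2.2, -2.0, 5.0]
finger_gap: 0.499
```

```bash
python3 -c "
from h import *
st()"
```

```text
t 16.48 tcp [ 0.5151  -0.09706  0.1457 ] yaw -64.06 tilt 0.05 gap 0.499 F [-2.22 -2.04  5.01] T [-0.286  0.385  1.926] q1 -19.1 q6 45.0
```

The torque jumped to 1.9 N m. The 0.43 N m reading one step earlier was already snug, and I had queued one turn too many. Easing back right away.

>>> step_arm(motion=[{"dx":0,"dy":0,"dz":0,"ax":0,"ay":0,"az":-2,"hand":0.9},{"dx":0,"dy":0,"dz":0,"ax":0,"ay":0,"az":-4,"hand":0.9}])

```text
clock: 16.65
tcp_pos: [0.5152, -0.097, 0.1457]
orientation: [[0.5, -0.866, 0.001], [-0.866, -0.5, -0.0], [0.001, -0.0, -1.0]]
wrist_force: [-0.2, -0.6, 5.1]
finger_gap: 0.499
```

```bash
python3 -c "
from h import *
st()"
```

```text
t 16.65 tcp [ 0.51515 -0.09702  0.1457 ] yaw -59.98 tilt 0.05 gap 0.499 F [-0.19 -0.58  5.09] T [ 0.098  0.106 -0.327] q1 -19.1 q6 40.9
```

>>> step_arm(motion=[{"dx":0,"dy":0,"dz":0,"ax":0,"ay":0,"az":-1,"hand":0.9},{"dx":0,"dy":0,"dz":0,"ax":0,"ay":0,"az":-2,"hand":0.9}])

```text
clock: 16.82
tcp_pos: [0.5153, -0.0969, 0.1457]
orientation: [[0.53, -0.848, 0.001], [-0.848, -0.53, -0.0], [0.001, -0.001, -1.0]]
wrist_force: [-0.1, 0.1, 5.1]
finger_gap: 0.497
```

```bash
python3 -c "
from h import *
st()"
```

```text
t 16.82 tcp [ 0.5153  -0.09692  0.14574] yaw -57.97 tilt 0.06 gap 0.497 F [-0.11  0.12  5.1 ] T [ 0.113 -0.063 -0.121] q1 -19.1 q6 38.9
```

The nut is loosened again (T ≈ -0.1). Re-snugging in 1° steps, reading after each.

>>> step_arm(motion=[{"dx":0,"dy":0,"dz":0,"ax":0,"ay":0,"az":0.7,"hand":0.9},{"dx":0,"dy":0,"dz":0,"ax":0,"ay":0,"az":1.4,"hand":0.9}])

```text
clock: 16.98
tcp_pos: [0.5152, -0.097, 0.1457]
orientation: [[0.508, -0.861, 0.001], [-0.861, -0.508, -0.0], [0.001, -0.0, -1.0]]
wrist_force: [-1.3, -0.8, 5.0]
finger_gap: 0.492
```

```bash
python3 -c "
from h import *
st()"
```

```text
t 16.98 tcp [ 0.51516 -0.09698  0.14569] yaw -59.44 tilt 0.05 gap 0.492 F [-1.3  -0.84  4.99] T [-0.111  0.335  0.212] q1 -19.1 q6 40.4
```

>>> step_arm(motion=[{"dx":0,"dy":0,"dz":0,"ax":0,"ay":0,"az":0.3,"hand":0.9},{"dx":0,"dy":0,"dz":0,"ax":0,"ay":0,"az":0.5,"hand":0.9}])

```text
clock: 17.15
tcp_pos: [0.5152, -0.097, 0.1457]
orientation: [[0.501, -0.865, 0.001], [-0.865, -0.501, -0.0], [0.001, -0.0, -1.0]]
wrist_force: [-1.3, -1.7, 5.2]
finger_gap: 0.502
```

```bash
python3 -c "
from h import *
st()"
```

```text
t 17.15 tcp [ 0.51515 -0.09702  0.14574] yaw -59.93 tilt 0.05 gap 0.502 F [-1.32 -1.72  5.21] T [-0.099  0.317  0.315] q1 -19.1 q6 40.8
```

>>> step_arm(motion=[{"dx":0,"dy":0,"dz":0,"ax":0,"ay":0,"az":0.3,"hand":0.9},{"dx":0,"dy":0,"dz":0,"ax":0,"ay":0,"az":0.3,"hand":0.9}])

```text
clock: 17.32
tcp_pos: [0.5151, -0.097, 0.1457]
orientation: [[0.497, -0.868, 0.001], [-0.868, -0.497, -0.0], [0.001, -0.0, -1.0]]
wrist_force: [-1.1, -2.3, 5.2]
finger_gap: 0.5
```

```bash
python3 -c "
from h import *
st()"
```

```text
t 17.32 tcp [ 0.51514 -0.09704  0.14573] yaw -60.23 tilt 0.05 gap 0.500 F [-1.13 -2.27  5.21] T [-0.134  0.321  0.32 ] q1 -19.1 q6 41.1
```

Snug at about 0.32 N m. Releasing and lifting off.

>>> step_arm(motion=[{"dx":0,"dy":0,"dz":0,"ax":0,"ay":0,"az":0,"hand":-0.1},{"dx":0,"dy":0,"dz":0,"ax":0,"ay":0,"az":0,"hand":-0.3},{"dx":0,"dy":0,"dz":0,"ax":0,"ay":0,"az":0,"hand":-0.5},{"dx":0,"dy":0,"dz":0,"ax":0,"ay":0,"az":0,"hand":-0.6},{"dx":0,"dy":0,"dz":0,"ax":0,"ay":0,"az":0,"hand":-0.6}])

```text
clock: 17.73
tcp_pos: [0.5149, -0.0968, 0.1452]
orientation: [[0.497, -0.868, -0.0], [-0.868, -0.497, 0.0], [-0.0, -0.0, -1.0]]
wrist_force: [-0.6, -0.2, 0.4]
finger_gap: 0.8
```

```bash
python3 -c "
from h import *
st()
c=save('side','e1.png',(310,110,390,180),9)"
```

```text
t 17.73 tcp [ 0.51494 -0.09681  0.14518] yaw -60.21 tilt 0.01 gap 0.800 F [-0.65 -0.16  0.4 ] T [-0.013 -0.006 -0.019] q1 -19.1 q6 41.1
```

View pics/e1.png

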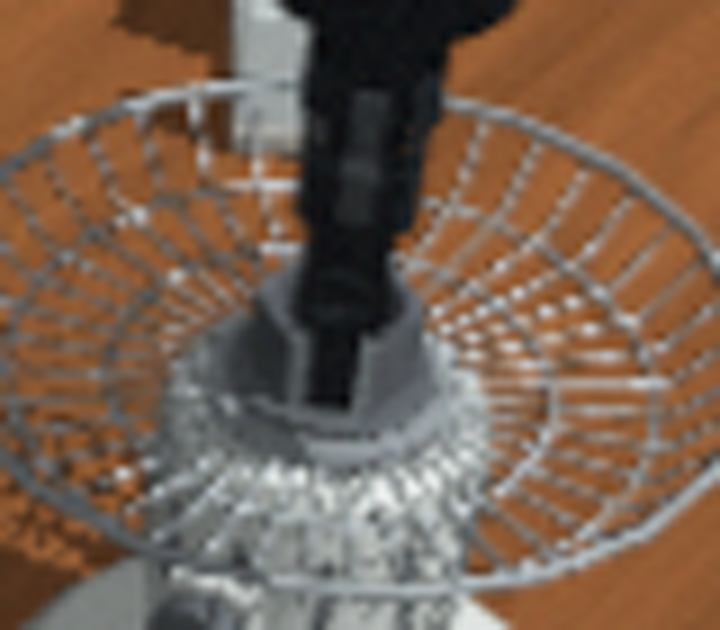

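The nut sits flat on the hub (flange around (345,440) in the crop) and the fingers are open and free. Retreating upward.

>>> step_arm(motion=[{"dx":0,"dy":0,"dz":-0.5,"ax":0,"ay":0,"az":0,"hand":-0.6},{"dx":0,"dy":0,"dz":-1.5,"ax":0,"ay":0,"az":0,"hand":-0.6},{"dx":0,"dy":0,"dz":-4,"ax":0,"ay":0,"az":0,"hand":-0.6},{"dx":0,"dy":0,"dz":-8,"ax":0,"ay":0,"az":0,"hand":-0.6},{"dx":0,"dy":0,"dz":-12,"ax":0,"ay":0,"az":0,"hand":-0.6}])

```text
clock: 18.2
tcp_pos: [0.5143, -0.0966, 0.2671]
orientation: [[0.497, -0.868, -0.001], [-0.868, -0.497, 0.0], [-0.001, 0.001, -1.0]]
wrist_force: [1.0, -0.0, -0.1]
finger_gap: 0.803
```

>>> step_arm(motion=[{"dx":0,"dy":2,"dz":-3,"ax":0,"ay":0,"az":0,"hand":-0.6},{"dx":0,"dy":5,"dz":-4,"ax":0,"ay":0,"az":0,"hand":-0.6},{"dx":0,"dy":8,"dz":-4,"ax":0,"ay":0,"az":0,"hand":-0.6},{"dx":0,"dy":10,"dz":-4,"ax":0,"ay":0,"az":0,"hand":-0.6},{"dx":0,"dy":10,"dz":-4,"ax":0,"ay":0,"az":0,"hand":-0.6}])

```text
clock: 18.62
tcp_pos: [0.4259, -0.1478, 0.307]
orientation: [[0.495, -0.869, 0.002], [-0.869, -0.495, -0.002], [0.002, -0.001, -1.0]]
wrist_force: [-0.3, 0.4, 0.3]
finger_gap: 0.803
```

Run:
```python
from look import *
st()
out=[]
x,y,zn=.5152,-.097,.170
for n in("top","side"):
    c=cam(n); im=c["pixels"][:,:,::-1]; u,v=[int(q) for q in proj(c,(x,y,zn))]; r=28; k=14
    b=cv2.resize(im[v-r:v+r,u-r:u+r],(392,392),interpolation=cv2.INTER_CUBIC); b=cv2.convertScaleAbs(b,alpha=1.3,beta=20); d=b.copy()
    for p,col in ((circ(x,y,zn-.010,.031),(0,255,0)),(hexa(x,y,zn+.014,np.radians(-60)),(0,0,255))):
        q=(np.array([proj(c,a) for a in p])-[u-r,v-r])*7
        cv2.polylines(d,[np.round(q*16).astype(np.int32)],False,col,1,cv2.LINE_AA,4)
    out.append(d)
cv2.imwrite("pics/f1.png",np.hstack(out)); save("side","f2.png")
```

```text
t 18.62 tcp [ 0.42592 -0.14776  0.30699] yaw -60.31 tilt 0.13 gap 0.803 F [-0.3   0.45  0.28] T [-0.007 -0.026 -0.045] q1 -28.9 q6 31.4
```

View pics/f1.png

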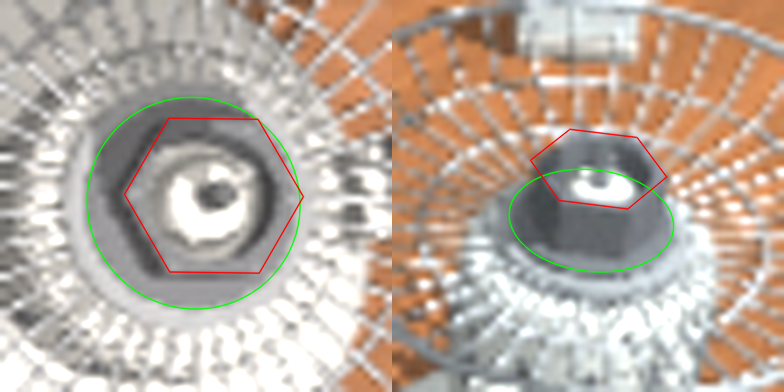

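View pics/f2.png

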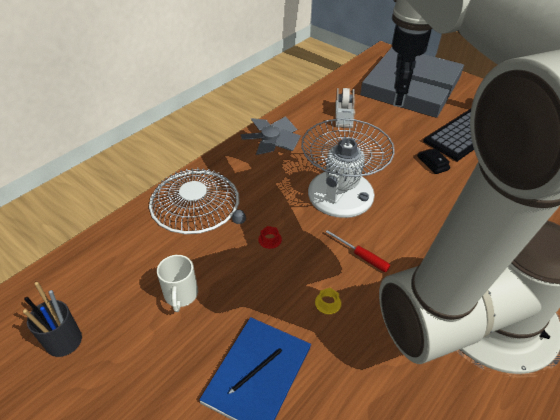

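The nut sits square on the hub, with its outline matching the model in both views. The mug (178,281), spinner (238,216) and screwdriver (357,250) are where they were, and the robot is clear. Handing in.

```bash
python3 -c "
from h import *
print(arm.hand_in()); st()"
```

```text
the job is handed in; nothing more can be done
None
the job is handed in; nothing more can be done
```

The nut is seated square on the collar with its flange down, and I handed the job in at about 18.7 s. However, I overtightened it briefly on the way, which may have failed the run. No verdict was reported.

**What I did**
- **Starting the thread:** I set the grey nut on the collar and backed it off anticlockwise at 5–11 N. It rode up from about 17.6 mm to 20.4 mm, then dropped to 16.9 mm.
- **Seating:** I turned it clockwise until the flange was down at about 14 mm.
- **Snugging:** The last re-tightening read about 0.32 N m.

**What went wrong**
- **First grasp missed:** The fingers shut inside the nut's bore. The visible fingertips sat about 17–19 mm behind the reported TCP. The nut did not move, and a second, lower grasp held.
- **Overtightening:** I queued one turn too many after a reading of 0.43 N m, and the wrist torque briefly reached 1.9 N m, above the stated 1 N m. I backed off about 6° at once and re-snugged. I cannot see the nut-to-collar force, so I don't know whether it passed 90 N.

**Last checks**
- Both cameras showed the nut centred and level on the hub, to within about 1–2 mm.
- The mug, spinner and screwdriver were where they started.
- The gripper was clear of everything.
- I had no direct measurement of the remaining flange force after release, so the 2 N requirement is unconfirmed.

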